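# Clear down the blister-sealing table

### The arm

A 7-joint arm with a two-finger parallel gripper is mounted at the origin on the work surface. World frame = base frame: x ahead of the robot, y to its left, z up, the work surface at z = 0. Lengths are in m, angles in degrees, forces in N, time in s.
With the tool pointing down it reaches from about 0.425 to 0.825 m from the base axis. Payload 3.6 kg.
Tool frame: the origin (TCP) lies midway between the tips of the shut fingers; the grasp point (between the pads) lies 19 mm behind it; x points along the fingers, y is the direction in which the jaws open and shut, and the axes are right-handed (so a half turn about x gives the same grasp; the last joint's range is limited). The gripper opens to 85 mm and grips with 20 to 120 N. Pads are 22 mm wide; open, the fingers measure 114 mm over their backs; the gripper's body (76 mm by 85 mm) begins 54 mm behind the grasp point. The pads swing forward as they close: fully open they stand 13 mm farther back than shut.
Start: joints at [-1.518, 35.231, -0.722, 81.555, 0.464, 63.22, -2.315], TCP at [0.65, 0, 0.231] pointing down, gripper open.
Joint ranges: [-178.69, 178.69], [-17.37, 117.87], [-77.05, 75.6], [15.02, 138.74], [-78.02, 258.01], [0.78, 113.62], [-162.83, 162.83]. Speed limits (degrees/s): [159.86, 159.86, 180, 180, 180, 180, 180].

### API

Orientations are given as [roll, pitch, yaw] about the fixed x, y, z axes, in that order (R = Rz(yaw) Ry(pitch) Rx(roll)).
In Python, from plant import get_state, capture, close_job gives the robot as it stands.
- The arm moves only by the shell command python3 -m jog 'ROWS' [FORCE]. ROWS is JSON, a list of rows, each an object of numbers: "tx", "ty", "tz": the shift along the tool's x, y, z in cm; "rx", "ry", "rz": the turn, a rotation vector about the tool's x, y, z in rad; "grip": the closure in counts, from 0 (fully open) to 255 (shut). In form: [{"tx": .., "ty": .., "tz": .., "rx": .., "ry": .., "rz": .., "grip": ..}, ...]. A call has 1 to 12 rows; each row shifts and turns the commanded pose from where the row before left it, along the tool's axes as they then stand; what a row does not reach is not made up. A row lasts 1/12 s, in which the tool goes at most 41.7 mm and 7.16 degrees, less where a joint would pass 70% of its speed; a pose out of reach is approached as far as the arm can. A call with a gripper value outside its range is refused whole. The fingers move at their own pace and stop on an object; FORCE is the grip in N (left out, the last holds). Time passes only in rows, so rows that do not move let the fingers close. It gives the time, the measured TCP pose, the force and the opening at its end, in the units of the state.
- get_state(): the state, without advancing time (a new reading comes with each control period).
- capture(name): name is "scene" or "side" or "wrist"; returns a dict with "img" (400x640x3 uint8, red, green, blue), "fx", "fy", "cx", "cy" (pixels), "k1" (the pictures are not rectified: a ray, as slopes to the right and down, at radius r is drawn at 1 + k1 r^2 times it, then the intrinsics apply), "rvec" (rotation vector, rad) and "tvec" (3), from world to camera coordinates, as OpenCV has them; the wrist camera has in their place "mount" (4x4, takes a point from camera to tool coordinates, whose origin is the TCP and whose axes are the tool frame's). Camera axes: x right, y down, z forward; pixel columns grow to the right and rows downward; lengths in m; the calibration is good to about 2 mm. A picture is of the moment at which its call begins: read the wrist's pose just before it. There is no depth.
- close_job(): hands the job in, once; it reports no verdict.
The state is a dict: "t": time; "qpos": joint angles; "joint_velocities": joint speeds; "effort": joint torques, N m; "tool_pos": TCP position; "ee_rot": TCP orientation; "wrist_force": force on the tool from outside, world axes, zero at the start; "ft_torque": the same for the moment, N m; "grip_width": finger opening in m.
Only numpy, scipy, OpenCV 4.12 (cv2) and the standard library are available. Lean on these libraries where they do the work, as an engineer would, in place of code of your own. Each camera call takes 0.05 s, during which the arm holds its last target. There are 200 camera calls.

### The job

Clear the sealing table after the run: pull the tool drawer well open, lay every loose slotted clamp strap inside it and then push the drawer fully shut. Also slide every rejected pack (crooked lid) off the table's far edge so that it drops into the scrap trolley below; push the packs along the table, do not lift them. Leave the tape, tools, disc, bottle and card stack where they are.

Things in the scene. Friction and masses are not known exactly. Their poses are not given: they have to be found in the camera images.
- bin_mouth (a point): grey scrap trolley standing on the floor in front of the table, its open mouth 50 mm below the table top and reaching 8 to 23 mm back under the table's straight far edge, which runs along y at x = 0.62 m. This point is the centre of the rim plane; the mouth is 376 mm along x and 656 mm along y inside, 115 mm deep inside (a layer of old offcuts is its floor). Its axes are parallel to the world's. The table top is z = 0.
- toolbox_drawer0 (a joint): the one drawer of the low blue tool cabinet (250 deep x 280 wide x 100 mm high) on the left of the table: metres pulled out, 0 shut, 0.174 fully out; it slides along the cabinet's front direction against about 1 N of friction and stays where it is left
- toolbox_drawer0_handle (a point): middle of the drawer's straight horizontal bar handle, 11 mm thick and 120 mm long along this frame's y, 62 mm above the table and 38 mm below the cabinet's top; clear gap of 29 mm between the bar and the drawer front. x points into the cabinet: the drawer opens along -x of this frame.
- drawer_floor (a point): centre of the drawer's inner floor, 22 mm above the table, moving with the drawer; x points into the cabinet, y across, z up. Inside it is 205 mm along x, 238 mm along y, its walls rise 56 mm above this floor. With the drawer out by q the cabinet's front covers what lies beyond x = q - 0.109 m in this frame.
- clamp0_center (a point): slotted steel clamp strap lying flat: bar 120 (its x) x 30 (its y) x 14 mm with a lengthwise slot, and an upright bolt head, 16 mm diameter and 22 mm high, on top of the bar 42 mm from the centre towards +x; about 0.3 kg. The point is the centre of the bar, half-way up. Three or four are present (None: absent).
- clamp1_center (a point): slotted steel clamp strap lying flat: bar 120 (its x) x 30 (its y) x 14 mm with a lengthwise slot, and an upright bolt head, 16 mm diameter and 22 mm high, on top of the bar 42 mm from the centre towards +x; about 0.3 kg. The point is the centre of the bar, half-way up. Three or four are present (None: absent).
- clamp2_center (a point): slotted steel clamp strap lying flat: bar 120 (its x) x 30 (its y) x 14 mm with a lengthwise slot, and an upright bolt head, 16 mm diameter and 22 mm high, on top of the bar 42 mm from the centre towards +x; about 0.3 kg. The point is the centre of the bar, half-way up. Three or four are present (None: absent).
- clamp3_center (a point): slotted steel clamp strap lying flat: bar 120 (its x) x 30 (its y) x 14 mm with a lengthwise slot, and an upright bolt head, 16 mm diameter and 22 mm high, on top of the bar 42 mm from the centre towards +x; about 0.3 kg. The point is the centre of the bar, half-way up. Three or four are present (None: absent).
- reject0_center (a point): rejected sealed pack: grey plastic tub with a crooked white lid card, 84 (its x) x 104 (its y) x 26 mm, about 90 g, lying lid up near the far edge, its x roughly across the edge. The point is its centre, half-way up. Two or three are present (None: absent).
- reject1_center (a point): rejected sealed pack: grey plastic tub with a crooked white lid card, 84 (its x) x 104 (its y) x 26 mm, about 90 g, lying lid up near the far edge, its x roughly across the edge. The point is its centre, half-way up. Two or three are present (None: absent).
- reject2_center (a point): rejected sealed pack: grey plastic tub with a crooked white lid card, 84 (its x) x 104 (its y) x 26 mm, about 90 g, lying lid up near the far edge, its x roughly across the edge. The point is its centre, half-way up. Two or three are present (None: absent).
- tape: bystander to leave alone: roll of packing tape standing flat, 96 mm diameter, 48 mm high; origin at its underside
- screwdriver: bystander to leave alone: screwdriver, 160 mm long, black handle; origin at its underside
- wrench: bystander to leave alone: steel spanner, 170 mm long; origin at its underside
- locator: bystander to leave alone: solid steel locating disc, 36 mm diameter, 18 mm high; origin at its underside
- spray: bystander to leave alone: aluminium spray bottle with black cap, 52 mm diameter, 130 mm high; origin at its underside
- cards: bystander to leave alone: stack of backing cards, 130 x 100 x 50 mm; origin at its underside

How it is judged (in metres and radians):
On the way, in this order (a step that is already met when the one before it is completed fails the run):
1. the drawer is pulled open by more than 110 mm (value of joint toolbox_drawer0 above 0.11 m), for 0.2 s.
2. every clamp strap present lies inside the open drawer (value of joint toolbox_drawer0 above 0.05 m and x of clamp0_center in the frame of drawer_floor between -0.105 and 0.105 m and y of clamp0_center in the frame of drawer_floor between -0.122 and 0.122 m and z of clamp0_center in the frame of drawer_floor between -0.005 and 0.055 m and contact force between each of clamp0, clamp1, clamp2, clamp3 and the fingers below 0.1 N and x of clamp1_center in the frame of drawer_floor between -0.105 and 0.105 m and y of clamp1_center in the frame of drawer_floor between -0.122 and 0.122 m and z of clamp1_center in the frame of drawer_floor between -0.005 and 0.055 m and x of clamp2_center in the frame of drawer_floor between -0.105 and 0.105 m and y of clamp2_center in the frame of drawer_floor between -0.122 and 0.122 m and z of clamp2_center in the frame of drawer_floor between -0.005 and 0.055 m and x of clamp3_center in the frame of drawer_floor between -0.105 and 0.105 m and y of clamp3_center in the frame of drawer_floor between -0.122 and 0.122 m and z of clamp3_center in the frame of drawer_floor between -0.005 and 0.055 m), for 0.2 s.
3. the drawer is shut to within 10 mm (value of joint toolbox_drawer0 below 0.01 m), for 0.2 s.
At the end, for the whole second after the job is handed in: The drawer is shut to within 10 mm with the centre of every present clamp strap inside it; every present rejected pack lies at rest inside the scrap trolley, its centre at least 20 mm below the rim (value of joint toolbox_drawer0 below 0.01 m and x of clamp0_center in the frame of drawer_floor between -0.105 and 0.105 m and y of clamp0_center in the frame of drawer_floor between -0.122 and 0.122 m and z of clamp0_center in the frame of drawer_floor between -0.005 and 0.055 m and linear speed of each of clamp0, clamp1, clamp2, clamp3, reject0, reject1, reject2 below 0.05 m/s and x of clamp1_center in the frame of drawer_floor between -0.105 and 0.105 m and y of clamp1_center in the frame of drawer_floor between -0.122 and 0.122 m and z of clamp1_center in the frame of drawer_floor between -0.005 and 0.055 m and x of clamp2_center in the frame of drawer_floor between -0.105 and 0.105 m and y of clamp2_center in the frame of drawer_floor between -0.122 and 0.122 m and z of clamp2_center in the frame of drawer_floor between -0.005 and 0.055 m and x of clamp3_center in the frame of drawer_floor between -0.105 and 0.105 m and y of clamp3_center in the frame of drawer_floor between -0.122 and 0.122 m and z of clamp3_center in the frame of drawer_floor between -0.005 and 0.055 m and x of reject0_center in the frame of bin_mouth between -0.2 and 0.2 m and y of reject0_center in the frame of bin_mouth between -0.34 and 0.34 m and z of each of reject0_center, reject1_center, reject2_center in the frame of bin_mouth below -0.02 m and x of reject1_center in the frame of bin_mouth between -0.2 and 0.2 m and y of reject1_center in the frame of bin_mouth between -0.34 and 0.34 m and x of reject2_center in the frame of bin_mouth between -0.2 and 0.2 m and y of reject2_center in the frame of bin_mouth between -0.34 and 0.34 m); the robot touches nothing.
It fails at once if a rejected pack is lifted (centre more than 80 mm above the table) (height (world z) of any of reject0_center, reject1_center, reject2_center above 0.08 m).
It fails at once if a bystander is shifted by more than 40 mm (distance of any of tape, screwdriver, wrench, locator, spray, cards from where it was at the start of the episode above 0.04 m).
Of clamp0, clamp1, clamp2, clamp3 only 3 to 4 are there at a start; the rules pass over those that are not, and their reading is None.
Of reject0, reject1, reject2 only 2 to 3 are there at a start; the rules pass over those that are not, and their reading is None.
At some moment in a run one of reject0, reject1, reject2 may be knocked a few centimetres aside while the robot is not near it.
Once in a run the grip may slacken for a moment while it holds something.
It also fails if it takes over 210 s, if anything falls off the work surface, if the arm or the gripper's body presses on something with over 40 N, if the wrist force passes 120 N, or if a joint passes its speed limit or range.

## Working session

There is one attempt and no reset: what is moved stays moved. The work goes in short steps, Python scripts to look and compute and a shell command to move; the robot and the scene stay as the last step left them, time stands still between calls to the robot, and variables do not carry over. Pictures are saved under pics/ and viewed, about 12 in all and at most 16, crops included, and the job is handed in when it is done.

```bash
mkdir -p pics; ls; cat > h.py <<'E'
import numpy as np, cv2
from scipy.spatial.transform import Rotation as R
from plant import get_state, capture
def tool(s):
    T=np.eye(4); T[:3,:3]=R.from_euler('xyz',s['ee_rot'],degrees=True).as_matrix(); T[:3,3]=s['tool_pos']; return T
def shot(name):
    s=get_state(); c=capture(name)
    if 'mount' in c: T=tool(s)@np.array(c['mount'])
    else:
        W=np.eye(4); W[:3,:3]=cv2.Rodrigues(np.array(c['rvec'],float))[0]; W[:3,3]=np.ravel(c['tvec']); T=np.linalg.inv(W)
    c['T']=T; return c
def save(c,f):
    cv2.imwrite('pics/'+f+'.png',np.array(c['img'])[:,:,::-1]); np.save('pics/'+f+'.npy',{k:v for k,v in c.items()},allow_pickle=True)
def load(f): return np.load('pics/'+f+'.npy',allow_pickle=True).item()
def ray(c,u,v):
    x,y=(u-c['cx'])/c['fx'],(v-c['cy'])/c['fy']; rd=np.hypot(x,y); r=rd
    for _ in range(20): r=rd/(1+c['k1']*r*r)
    k=r/rd if rd>0 else 1
    d=c['T'][:3,:3]@np.array([x*k,y*k,1]); return c['T'][:3,3],d/np.linalg.norm(d)
def onz(c,u,v,z):
    o,d=ray(c,u,v); return o+d*(z-o[2])/d[2]
def tri(*obs):
    A=np.zeros((3,3));b=np.zeros(3);
    for c,u,v in obs:
        o,d=ray(c,u,v);P=np.eye(3)-np.outer(d,d);A+=P;b+=P@o
    x=np.linalg.solve(A,b); return x,[round(1000*float(np.linalg.norm((np.eye(3)-np.outer(ray(*q)[1],ray(*q)[1]))@(x-q[0]['T'][:3,3]))),1) for q in obs]
def proj(c,p):
    q=np.linalg.inv(c['T'])@np.r_[p,1]; x,y=q[0]/q[2],q[1]/q[2]; k=1+c['k1']*(x*x+y*y)
    return c['cx']+c['fx']*x*k, c['cy']+c['fy']*y*k
def crop(c,f,u0,v0,u1,v1,s):
    im=np.array(c['img'])[v0:v1,u0:u1,::-1]; cv2.imwrite('pics/'+f+'.png',cv2.resize(im,None,fx=s,fy=s,interpolation=cv2.INTER_CUBIC))
E
python3 - <<'E'
from h import *
print(get_state())
for n in('scene','side','wrist'):
    c=shot(n); save(c,n+'0'); print(n,c['T'].round(3).tolist(),c['fx'],c['k1'])
E
```

```text
pics
{'t': 0.0, 'qpos': array([-1.51742077, 35.28918262, -0.72347497, 81.64105462,  0.46251693,
       63.22030888, -2.31674696]), 'joint_velocities': array([-0.05366478, -0.00142945, -0.03516096,  0.10188344, -0.02486963,
        0.05800649,  0.14737968]), 'effort': array([ 1.38264377e-04, -4.69217670e+01,  2.59523503e-01, -1.71036780e+01,
        1.00907375e-02,  9.80606623e-03,  4.10031795e-07]), 'tool_pos': array([6.49231603e-01, 1.20033949e-05, 2.30140427e-01]), 'ee_rot': array([ -89.84644136,   89.85227666, -179.8457568 ]), 'wrist_force': array([-0.11940321, -0.01422238, -0.15677339]), 'ft_torque': array([ 0.04379309,  0.02219173, -0.03570891]), 'grip_width': 0.08506048005768646}
scene [[0.171, 0.732, -0.66, 1.349], [0.985, -0.13, 0.111, -0.139], [-0.004, -0.669, -0.743, 0.956], [0.0, 0.0, 0.0, 1.0]] 377.63871041711826 -0.030784530106203394
side [[0.83, -0.338, 0.444, 0.005], [-0.558, -0.507, 0.657, -0.752], [0.003, -0.793, -0.61, 0.778], [0.0, 0.0, 0.0, 1.0]] 371.26236947628496 -0.029236192699166826
wrist [[1.0, 0.001, -0.002, 0.649], [0.0, -0.965, -0.261, 0.065], [-0.002, 0.261, -0.965, 0.372], [0.0, 0.0, 0.0, 1.0]] 307.7237414986968 0.01917562554929847
```

View pics/scene0.png

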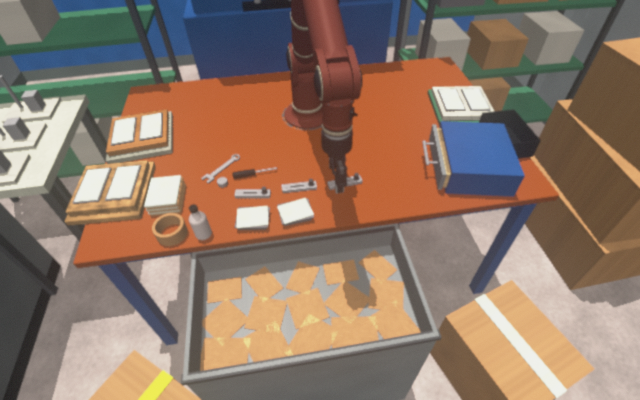

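View pics/side0.png

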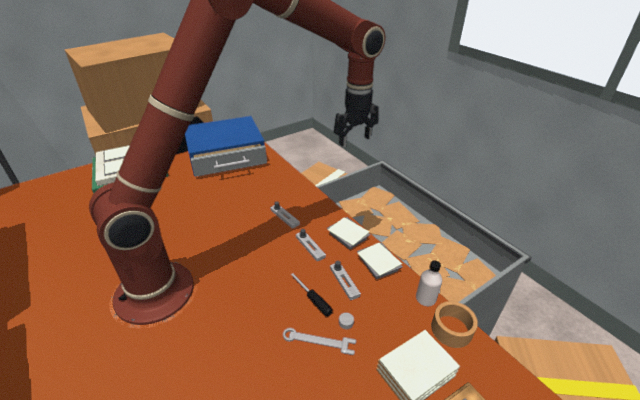

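```bash
python3 - <<'E'
from h import *
c=load('scene0'); a=np.array(c['img'])[165:235,220:370,::-1]; s=load('side0')
b=np.array(s['img'])[195:305,262:412,::-1]
r=lambda i:cv2.resize(i,None,fx=5,fy=5,interpolation=cv2.INTER_CUBIC)
cv2.imwrite('pics/cropA.png',r(a)); cv2.imwrite('pics/cropB.png',r(b))
d=np.array(c['img'])[115:200,415:525,::-1]; e=np.array(s['img'])[115:185,180:275,::-1]
d,e=[cv2.resize(i,None,fx=7,fy=7,interpolation=cv2.INTER_CUBIC)[:,:400] if 0 else cv2.resize(i,(400,int(400*i.shape[0]/i.shape[1]))) for i in(d,e)]
h=max(len(d),len(e)); o=np.zeros((h,800,3),np.uint8); o[:len(d),:400]=d;o[:len(e),400:]=e
cv2.imwrite('pics/cropC.png',o)
E
```

```text
(no output)
```

View pics/cropB.png

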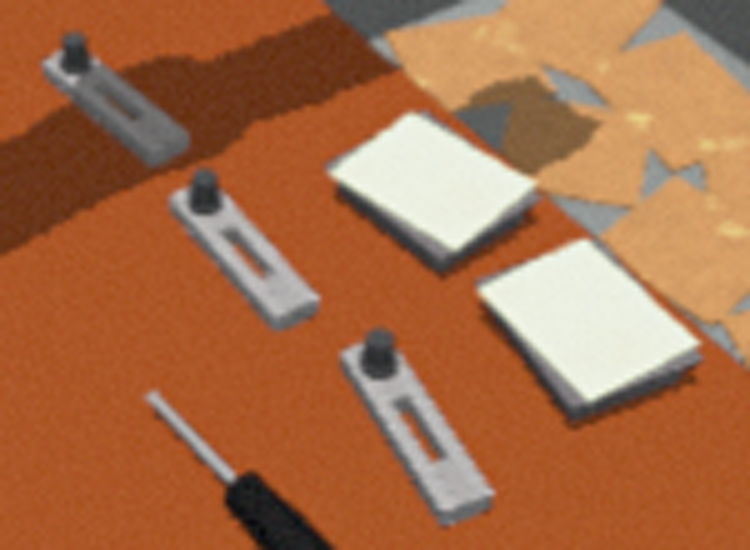

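View pics/cropA.png

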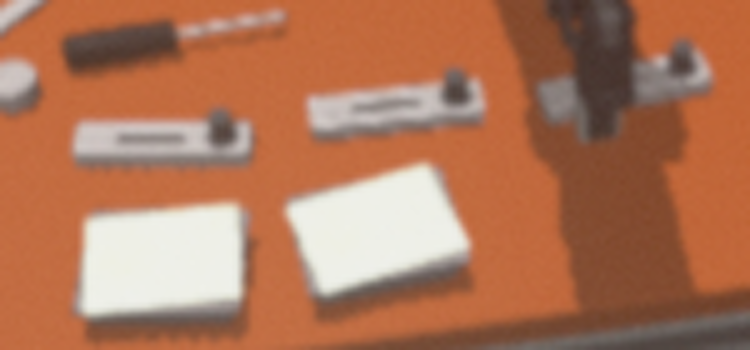

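View pics/cropC.png

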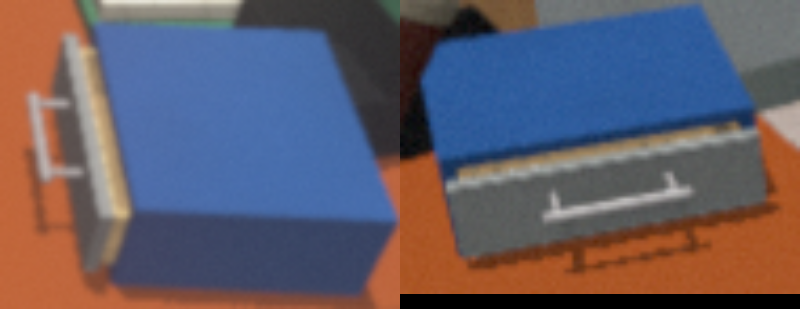

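```bash
python3 - <<'E'
from h import *
c=load('scene0'); s=load('side0')
A=lambda x,y:(c,220+x/5,165+y/5); B=lambda x,y:(s,262+x/5,195+y/5)
C=lambda x,y:(c,415+x/3.636,115+y/3.636); D=lambda x,y:(s,180+(x-400)/4.21,115+y/4.21)
np.set_printoptions(precision=4,suppress=True)
for n,a,b in [('boltA',A(683,45),B(75,38)),('endA',A(544,97),B(168,144)),('boltB',A(456,75),B(206,178)),('endB',A(313,110),B(298,305)),('boltC',A(222,115),B(380,335)),('endC',A(76,137),B(467,499)),
 ('h1',C(33,95),D(547,217)),('h2',C(45,178),D(688,190)),('frontTop1',C(70,38),D(450,187)),('frontTop2',C(105,215),D(757,133))]:
    print(n,*tri(a,b))
for n,P in [('R1',[(85,215),(240,205),(242,302),(80,315)]),('R2',[(287,203),(430,165),(468,243),(318,295)])]:
    q=np.array([onz(*A(*p),.026) for p in P]); print(n,q.mean(0),q[:,:2].tolist())
for n,P in [('R2s',[(415,112),(537,185),(455,250),(328,172)]),('R1s',[(585,240),(698,345),(585,403),(478,288)])]:
    q=np.array([onz(*B(*p),.026) for p in P]); print(n,q.mean(0),q[:,:2].tolist())
print('cab',[onz(*C(*p),.1)[:2] for p in[(95,25),(325,30),(395,218),(130,210)]])
print('locator',onz(c,222,182,.018),'screwdriver',[onz(*A(*p),.01)[:2] for p in[(70,50),(280,18)]], 'spray',onz(s,429,300,0))
E
```

```text
boltA [0.4326 0.1156 0.0339] [1.7, 1.7]
endA [0.4421 0.0155 0.0099] [1.5, 1.5]
boltB [ 0.4323 -0.0447  0.0319] [2.0, 2.0]
endB [ 0.4296 -0.1455  0.0123] [2.4, 2.4]
boltC [ 0.4426 -0.2059  0.0328] [1.6, 1.6]
endC [ 0.4247 -0.3071  0.0116] [0.9, 0.9]
h1 [0.3337 0.3926 0.0619] [1.4, 1.4]
h2 [0.4531 0.3629 0.0622] [0.1, 0.1]
frontTop1 [0.2733 0.4512 0.0819] [0.5, 0.5]
frontTop2 [0.5337 0.3857 0.0845] [1.6, 1.6]
R1 [ 0.5548 -0.2504  0.026 ] [[0.5095182787513408, -0.298523383924986], [0.5184647777570335, -0.19830491190623112], [0.5992143494672808, -0.2023476506055949], [0.59203590018412, -0.3025520631183404]]
R2 [ 0.5514 -0.1126  0.026 ] [[0.5220841088650672, -0.16787457323021948], [0.5051516659854169, -0.07136873447444561], [0.5763040026812113, -0.05627491003681223], [0.6018994962422748, -0.1549928533649635]]
R2s [ 0.5494 -0.1178  0.026 ] [[0.5779137485692436, -0.062498792761210176], [0.5975389510312954, -0.15723315944941907], [0.522233311422403, -0.17342699728969935], [0.500076506190561, -0.07803550500982182]]
R1s [ 0.5497 -0.2552  0.026 ] [[0.5900073473639904, -0.20895383683025048], [0.5866326010919792, -0.30533981033132906], [0.5079360890211263, -0.30199438534977524], [0.5140991888866676, -0.20457523398347943]]
cab [array([0.2785, 0.4729]), array([0.3267, 0.7051]), array([0.5953, 0.6341]), array([0.5443, 0.4026])]
locator [ 0.3716 -0.3505  0.018 ] screwdriver [array([ 0.335 , -0.3102]), array([ 0.3283, -0.1588])] spray [ 0.5775 -0.4199  0.    ]
```

The side and scene views show three clamps, with bolts at side (277,203), (303,231) and (338,262). They also show two rejects and the drawer slightly open. The triangulated heights agree with the text: bolts about 33 mm, bar ends about 11 mm, handle 62 mm. Next I move over the handle.

```bash
python3 -m jog '[{"ty":-1.94,"tz":-3.1,"grip":150},{"ty":-1.94,"tz":-3.1},{"ty":-1.94,"tz":-3.1},{"ty":-1.94,"tz":-3.1},{"ty":-1.94,"tz":-3.1},{"ty":-1.94,"tz":-3.1},{"ty":-1.94,"tz":-3.1},{"ty":-1.94,"tz":-3.1},{"ty":-1.94,"tz":-3.1},{"ty":-1.94,"tz":-3.1},{"ty":-1.94,"tz":-3.1},{"ty":-1.94,"tz":-3.1}]' 40
python3 -m jog '[{"rx":-0.1105},{"rx":-0.1105},{"rx":-0.1105},{"rx":-0.1105},{"rx":-0.1105},{"rx":-0.1105},{"rx":-0.1105},{"rx":-0.1105},{"rx":-0.1105},{"rx":-0.1105},{"rx":-0.1105},{"rx":-0.1105}]'
python3 - <<'E'
from h import *
np.set_printoptions(precision=4,suppress=True)
s=get_state(); print(s['tool_pos'],tool(s)[:3,:3],s['qpos'],s['grip_width'])
c=shot('wrist'); save(c,'w1')
E
```

```text
[0.6494 0.     0.2304] [[-0.002   1.      0.0001]
 [-0.      0.0001 -1.    ]
 [-1.     -0.002   0.    ]] [-1.5191 35.2772 -0.7223 81.6226  0.4643 63.2199 -2.3156] 0.08525874006932567invalid input
invalid input
```

View pics/w1.png

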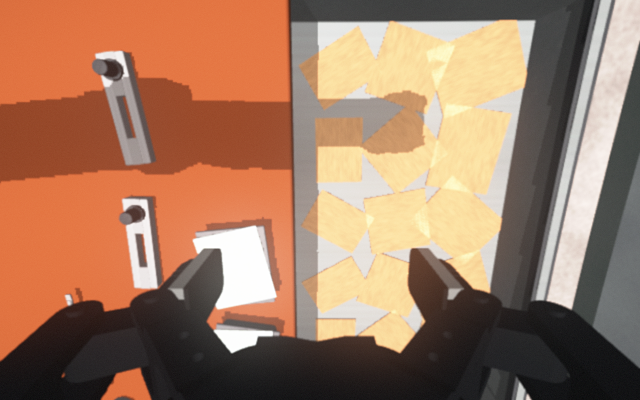

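The wrist view is still from the start pose: both calls were refused as invalid input. The rows probably need every key, so I will write them in full.

```bash
python3 -m jog '[{"tx":0,"ty":-1.94,"tz":-3.1,"rx":0,"ry":0,"rz":0,"grip":150},{"tx":0,"ty":-1.94,"tz":-3.1,"rx":0,"ry":0,"rz":0,"grip":150},{"tx":0,"ty":-1.94,"tz":-3.1,"rx":0,"ry":0,"rz":0,"grip":150},{"tx":0,"ty":-1.94,"tz":-3.1,"rx":0,"ry":0,"rz":0,"grip":150},{"tx":0,"ty":-1.94,"tz":-3.1,"rx":0,"ry":0,"rz":0,"grip":150},{"tx":0,"ty":-1.94,"tz":-3.1,"rx":0,"ry":0,"rz":0,"grip":150},{"tx":0,"ty":-1.94,"tz":-3.1,"rx":0,"ry":0,"rz":0,"grip":150},{"tx":0,"ty":-1.94,"tz":-3.1,"rx":0,"ry":0,"rz":0,"grip":150},{"tx":0,"ty":-1.94,"tz":-3.1,"rx":0,"ry":0,"rz":0,"grip":150},{"tx":0,"ty":-1.94,"tz":-3.1,"rx":0,"ry":0,"rz":0,"grip":150},{"tx":0,"ty":-1.94,"tz":-3.1,"rx":0,"ry":0,"rz":0,"grip":150},{"tx":0,"ty":-1.94,"tz":-3.1,"rx":0,"ry":0,"rz":0,"grip":150}]' 40
python3 -m jog '[{"rx":-0.1105,"grip":150}]'
python3 -m jog '[{"tx":0,"ty":0,"tz":0,"rx":-0.1105,"ry":0,"rz":0,"grip":150},{"tx":0,"ty":0,"tz":0,"rx":-0.1105,"ry":0,"rz":0,"grip":150}]'
python3 - <<'E'
from h import *
np.set_printoptions(precision=4,suppress=True)
s=get_state(); print(s['tool_pos'],s['ee_rot'],s['qpos'],s['grip_width'])
E
```

```text
t: 1.2
tool_pos: [0.416, 0.3732, 0.2313]
ee_rot: [-40.2, 90.0, -130.2]
wrist_force: [1.5, 0.6, 0.4]
grip_width: 0.0354
t: 1.37
tool_pos: [0.4141, 0.3755, 0.2312]
ee_rot: [-144.0, 89.9, 139.4]
wrist_force: [1.6, -1.2, 0.0]
grip_width: 0.0354
[0.4141 0.3755 0.2312] [-143.9982   89.9034  139.4112] [-39.9497  27.2071  -6.7153  96.8578   3.5747  56.1527 -34.5114] 0.03538808957866646invalid input
```

```bash
python3 -m jog '[{"tx":0,"ty":0,"tz":0,"rx":-0.1105,"ry":0,"rz":0,"grip":150},{"tx":0,"ty":0,"tz":0,"rx":-0.1105,"ry":0,"rz":0,"grip":150},{"tx":0,"ty":0,"tz":0,"rx":-0.1105,"ry":0,"rz":0,"grip":150},{"tx":0,"ty":0,"tz":0,"rx":-0.1105,"ry":0,"rz":0,"grip":150},{"tx":0,"ty":0,"tz":0,"rx":-0.1105,"ry":0,"rz":0,"grip":150},{"tx":0,"ty":0,"tz":0,"rx":-0.1105,"ry":0,"rz":0,"grip":150},{"tx":0,"ty":0,"tz":0,"rx":-0.1105,"ry":0,"rz":0,"grip":150},{"tx":0,"ty":0,"tz":0,"rx":-0.1105,"ry":0,"rz":0,"grip":150},{"tx":0,"ty":0,"tz":0,"rx":-0.1105,"ry":0,"rz":0,"grip":150},{"tx":0,"ty":0,"tz":0,"rx":-0.1105,"ry":0,"rz":0,"grip":150},{"tx":0,"ty":0,"tz":0,"rx":0,"ry":0,"rz":0,"grip":150}]'
cat >> h.py <<'E'
def rel(p,ang=None):
    "shift in cm along tool axes to bring TCP to p; rx in rad to bring tool y to world angle ang deg"
    s=get_state(); T=tool(s); y=T[:3,1]; a=np.degrees(np.arctan2(y[1],y[0]))
    print('TCP',np.round(s['tool_pos'],4),'yang',round(a,2),'F',np.round(s['wrist_force'],1),'w',round(s['grip_width'],4),'t',s['t'])
    print('tool x',T[:3,0].round(3))
    if p is not None: print('shift cm',(100*T[:3,:3].T@(np.array(p)-s['tool_pos'])).round(2))
    if ang is not None: print('rx',round(-np.radians((ang-a+180)%360-180),4))
E
python3 - <<'E'
from h import *
rel([.4177,.3717,.043],75.9)
c=shot('wrist'); save(c,'w2')
E
```

```text
t: 2.28
tool_pos: [0.4172, 0.3716, 0.231]
ee_rot: [-144.3, 90.0, -158.2]
wrist_force: [0.7, -0.4, 0.4]
grip_width: 0.0351
TCP [0.4172 0.3716 0.231 ] yang 76.06 F [ 0.7 -0.4  0.4] w 0.0351 t 2.2833
tool x [-0.001 -0.    -1.   ]
shift cm [18.8   0.03  0.06]
rx 0.0028
```

View pics/w2.png

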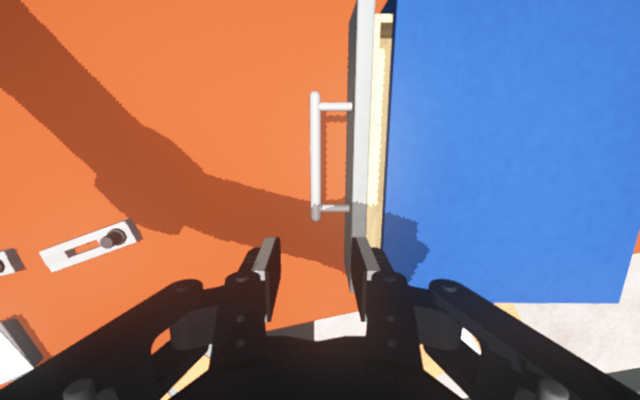

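The wrist view shows the handle bar from (315,97) to (316,216), parallel to the pads, with the drawer front at u≈355–375. I check this against the triangulated position.

```bash
python3 - <<'E'
from h import *
c=load('w2'); np.set_printoptions(precision=4,suppress=True)
a,b=onz(c,315,97,.066),onz(c,316,216,.066); print(a,b,np.linalg.norm(a-b),(a+b)/2, np.degrees(np.arctan2(*(b-a)[1::-1])))
print(onz(c,353,105,.08),onz(c,353,208,.08))
E
python3 -m jog '[{"tx":3.13,"ty":0.03,"tz":0.06,"rx":0.003,"ry":0,"rz":0,"grip":125},{"tx":3.13,"ty":0,"tz":0,"rx":0,"ry":0,"rz":0,"grip":125},{"tx":3.13,"ty":0,"tz":0,"rx":0,"ry":0,"rz":0,"grip":125},{"tx":0,"ty":0,"tz":0,"rx":0,"ry":0,"rz":0,"grip":125}]'

```

```text
[0.3335 0.3905 0.066 ] [0.4484 0.363  0.066 ] 0.11808231809287392 [0.391  0.3767 0.066 ] -13.441361553265034
[0.3494 0.4221 0.08  ] [0.4448 0.4017 0.08  ]
t: 2.67
tool_pos: [0.415, 0.3685, 0.1319]
ee_rot: [-119.0, 89.3, -133.3]
wrist_force: [-0.5, -1.0, -0.6]
grip_width: 0.0435
```

```bash
python3 -m jog '[{"tx":0,"ty":0,"tz":0,"rx":0,"ry":0,"rz":0,"grip":168},{"tx":0,"ty":0,"tz":0,"rx":0,"ry":0,"rz":0,"grip":168},{"tx":0,"ty":0,"tz":0,"rx":0,"ry":0,"rz":0,"grip":168}]'
python3 - <<'E'
from h import *
rel([.4163,.371,.043],76.2)
E
```

```text
t: 2.92
tool_pos: [0.4188, 0.3736, 0.1397]
ee_rot: [60.2, 89.7, 46.0]
wrist_force: [0.3, 0.2, 0.9]
grip_width: 0.0291
TCP [0.4188 0.3736 0.1397] yang 75.76 F [0.3 0.2 0.9] w 0.0291 t 2.9167
tool x [ 0.003  0.003 -1.   ]
shift cm [ 9.66 -0.35 -0.2 ]
rx -0.0076
```

```bash
python3 -m jog '[{"tx":2.35,"ty":-0.2,"tz":-0.2,"rx":0,"ry":0,"rz":0,"grip":168},{"tx":2.35,"ty":0,"tz":0,"rx":0,"ry":0,"rz":0,"grip":168},{"tx":2.35,"ty":0,"tz":0,"rx":0,"ry":0,"rz":0,"grip":168},{"tx":2.35,"ty":0,"tz":0,"rx":0,"ry":0,"rz":0,"grip":168},{"tx":0,"ty":0,"tz":0,"rx":0,"ry":0,"rz":0,"grip":168},{"tx":0,"ty":0,"tz":0,"rx":0,"ry":0,"rz":0,"grip":168},{"tx":0,"ty":0,"tz":0,"rx":0,"ry":0,"rz":0,"grip":255},{"tx":0,"ty":0,"tz":0,"rx":0,"ry":0,"rz":0,"grip":255},{"tx":0,"ty":0,"tz":0,"rx":0,"ry":0,"rz":0,"grip":255},{"tx":0,"ty":0,"tz":0,"rx":0,"ry":0,"rz":0,"grip":255}]' 40
python3 - <<'E'
from h import *
rel([.4163,.371,.043],76.2)
E
```

```text
t: 3.75
tool_pos: [0.4165, 0.372, 0.0451]
ee_rot: [60.6, 89.8, 46.4]
wrist_force: [0.8, -0.2, 7.2]
grip_width: 0.0093
TCP [0.4165 0.372  0.0451] yang 75.81 F [ 0.8 -0.2  7.2] w 0.0093 t 3.75
tool x [ 0.003  0.003 -1.   ]
shift cm [ 0.21 -0.1   0.01]
rx -0.0068
```

```bash
python3 -m jog '[{"tx":0,"ty":-1,"tz":0,"rx":0,"ry":0,"rz":0,"grip":255},{"tx":0,"ty":-1.35,"tz":0,"rx":0,"ry":0,"rz":0,"grip":255},{"tx":0,"ty":-1.35,"tz":0,"rx":0,"ry":0,"rz":0,"grip":255},{"tx":0,"ty":-1.35,"tz":0,"rx":0,"ry":0,"rz":0,"grip":255},{"tx":0,"ty":-1.35,"tz":0,"rx":0,"ry":0,"rz":0,"grip":255},{"tx":0,"ty":-1.35,"tz":0,"rx":0,"ry":0,"rz":0,"grip":255},{"tx":0,"ty":-1.35,"tz":0,"rx":0,"ry":0,"rz":0,"grip":255},{"tx":0,"ty":-1.35,"tz":0,"rx":0,"ry":0,"rz":0,"grip":255},{"tx":0,"ty":-1.35,"tz":0,"rx":0,"ry":0,"rz":0,"grip":255},{"tx":0,"ty":-1.35,"tz":0,"rx":0,"ry":0,"rz":0,"grip":255},{"tx":0,"ty":-1.35,"tz":0,"rx":0,"ry":0,"rz":0,"grip":255},{"tx":0,"ty":0,"tz":0,"rx":0,"ry":0,"rz":0,"grip":255}]'
python3 -m jog '[{"tx":0,"ty":0,"tz":0,"rx":0,"ry":0,"rz":0,"grip":255},{"tx":0,"ty":0,"tz":0,"rx":0,"ry":0,"rz":0,"grip":255},{"tx":0,"ty":0,"tz":0,"rx":0,"ry":0,"rz":0,"grip":255}]'
python3 - <<'E'
from h import *
rel([.4163,.371,.043],76.2)
c=shot('scene'); save(c,'s1'); crop(c,'s1c',400,80,540,200,5)
E
```

```text
t: 4.75
tool_pos: [0.3813, 0.2266, 0.045]
ee_rot: [-23.1, 89.8, -37.5]
wrist_force: [1.8, -1.3, 11.9]
grip_width: 0.0097
t: 5.0
tool_pos: [0.3819, 0.2292, 0.045]
ee_rot: [16.0, 89.7, 1.7]
wrist_force: [3.0, -0.7, 11.7]
grip_width: 0.0094
TCP [0.3819 0.2292 0.045 ] yang 75.71 F [ 3.  -0.7 11.7] w 0.0094 t 5.0
tool x [ 0.004  0.    -1.   ]
shift cm [ 0.21 14.59 -0.17]
rx -0.0086
```

View pics/s1c.png

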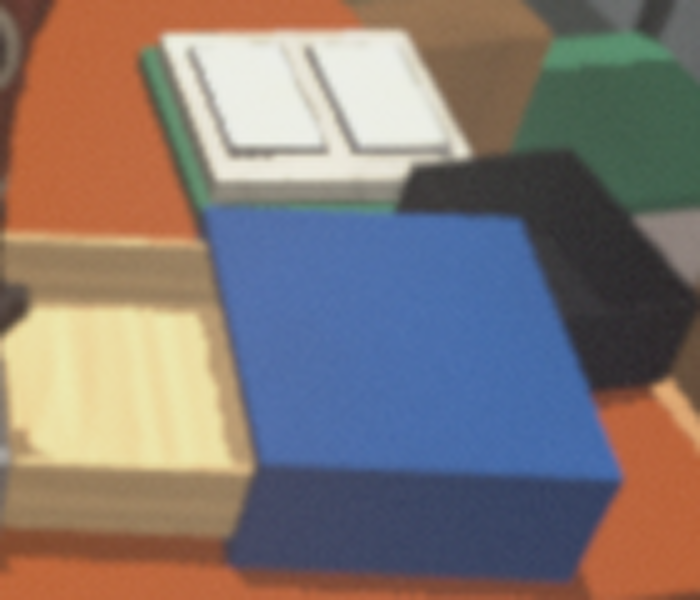

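The scene crop shows the drawer well open with its interior clear, right wall top at about (5..250,460) in the crop. I release, lift, and turn to the drawer axis.

```bash
python3 -m jog '[{"tx":0,"ty":0,"tz":0,"rx":0,"ry":0,"rz":0,"grip":165},{"tx":0,"ty":0,"tz":0,"rx":0,"ry":0,"rz":0,"grip":165},{"tx":0,"ty":0,"tz":0,"rx":0,"ry":0,"rz":0,"grip":165},{"tx":-1,"ty":0,"tz":0,"rx":0,"ry":0,"rz":0,"grip":165},{"tx":-3,"ty":0,"tz":0,"rx":0,"ry":0,"rz":0,"grip":165},{"tx":-3.5,"ty":0,"tz":0,"rx":0,"ry":0,"rz":0,"grip":165},{"tx":-3.5,"ty":0,"tz":0,"rx":0,"ry":0,"rz":0,"grip":165},{"tx":-3.5,"ty":0,"tz":0,"rx":0,"ry":0,"rz":0,"grip":165},{"tx":-3.5,"ty":1,"tz":1,"rx":0.12,"ry":0,"rz":0,"grip":100},{"tx":0,"ty":1,"tz":1,"rx":0.12,"ry":0,"rz":0,"grip":100},{"tx":0,"ty":1,"tz":1,"rx":0.12,"ry":0,"rz":0,"grip":100},{"tx":0,"ty":1,"tz":1,"rx":0.12,"ry":0,"rz":0,"grip":100}]'
python3 -m jog '[{"tx":0,"ty":0,"tz":0,"rx":0.12,"ry":0,"rz":0,"grip":100},{"tx":0,"ty":0,"tz":0,"rx":0.12,"ry":0,"rz":0,"grip":100},{"tx":0,"ty":0,"tz":0,"rx":0.12,"ry":0,"rz":0,"grip":100},{"tx":0,"ty":0,"tz":0,"rx":0.12,"ry":0,"rz":0,"grip":100},{"tx":0,"ty":0,"tz":0,"rx":0.12,"ry":0,"rz":0,"grip":100},{"tx":0,"ty":0,"tz":0,"rx":0.12,"ry":0,"rz":0,"grip":100},{"tx":0,"ty":0,"tz":0,"rx":0.12,"ry":0,"rz":0,"grip":100},{"tx":0,"ty":0,"tz":0,"rx":0.12,"ry":0,"rz":0,"grip":100},{"tx":0,"ty":0,"tz":0,"rx":0.12,"ry":0,"rz":0,"grip":100},{"tx":0,"ty":0,"tz":0,"rx":0,"ry":0,"rz":0,"grip":100},{"tx":0,"ty":0,"tz":0,"rx":0,"ry":0,"rz":0,"grip":100}]'
python3 - <<'E'
from h import *
rel([.4365,.0744,.12],5.4)
c=shot('wrist'); save(c,'w3')
E
```

```text
t: 6.05
tool_pos: [0.4321, 0.2501, 0.2237]
ee_rot: [170.7, 90.0, 128.7]
wrist_force: [0.1, 0.0, -1.3]
grip_width: 0.0518
t: 6.97
tool_pos: [0.4315, 0.2496, 0.2228]
ee_rot: [-46.0, 89.9, -149.3]
wrist_force: [0.7, -0.2, 0.5]
grip_width: 0.0523
TCP [0.4315 0.2496 0.2228] yang -13.37 F [ 0.7 -0.2  0.5] w 0.0523 t 6.9667
tool x [-0.002 -0.001 -1.   ]
shift cm [10.3   4.55 16.92]
rx -0.3275
```

View pics/w3.png

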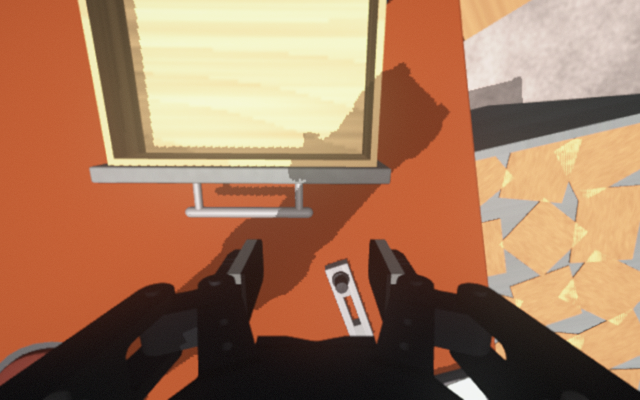

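Front inner corners of the drawer rim are at (115,157) and (370,156), inner side edges reach (88,0) and (376,0), and the handle runs from (187,212) to (312,212).

```bash
python3 - <<'E'
from h import *
c=load('w3'); np.set_printoptions(precision=4,suppress=True)
q=[onz(c,u,v,z) for u,v,z in[(115,157,.078),(370,156,.078),(88,0,.078),(376,0,.078),(187,212,.066),(312,212,.066)]]
for p in q: print(p)
print('w',np.linalg.norm(q[0]-q[1]),np.linalg.norm(q[2]-q[3]),'hlen',np.linalg.norm(q[4]-q[5]))
ang=lambda d:np.degrees(np.arctan2(d[1],d[0])); print('dirs',ang(q[1]-q[0]),ang(q[2]-q[0]),ang(q[3]-q[1]),ang(q[5]-q[4]))
n=np.array([np.cos(np.radians(76.3)),np.sin(np.radians(76.3)),0]); t=np.array([n[1],-n[0],0])
f=(q[0]+q[1])/2+.1025*n; print('floor ctr via rim',f, 'handle',(q[4]+q[5])/2,'via handle +.149',(q[4]+q[5])/2+.149*n)
for k in(.07,0,-.07): print('slot',k,f-.035*n+k*t)
print('front depth', np.linalg.norm(q[4]+q[5]-q[0]-q[1])/2)
# clamp A from this view, bolt top z .036, 
b=onz(c,341,280,.036); e=onz(c,340,263,.014); print('A bolt',b,e)
E
```

```text
[0.2575 0.3209 0.078 ]
[0.487  0.2677 0.078 ]
[0.2877 0.4435 0.078 ]
[0.5149 0.3908 0.078 ]
[0.2977 0.2529 0.066 ]
[0.4209 0.2237 0.066 ]
w 0.23562566234800414 0.23317680662998339 hlen 0.1266435668584604
dirs -13.047200956602572 76.13801310145199 77.24915926117707 -13.350394521670815
floor ctr via rim [0.3965 0.3939 0.078 ] handle [0.3593 0.2383 0.066 ] via handle +.149 [0.3946 0.383  0.066 ]
slot 0.07 [0.4562 0.3433 0.078 ]
slot 0 [0.3882 0.3599 0.078 ]
slot -0.07 [0.3202 0.3764 0.078 ]
front depth 0.05871842777433819
A bolt [0.4322 0.1246 0.036 ] [0.435  0.1353 0.014 ]
```

```bash
python3 - <<'E'
from h import *
c=load('wrist0'); np.set_printoptions(precision=4,suppress=True)
for n,b,e,t in[('A',(102,66),(139,161),(110,53)),('B',(127,215),(147,287),(138,199))]:
    B=onz(c,*b,.036);E=onz(c,*e,.014);T=onz(c,*t,.014); print(n,'bolt',B,'ends',E,T,np.linalg.norm(E-T),'ctr',(E+T)/2, 'ang',np.degrees(np.arctan2(*(T-E)[1::-1])))
E
```

```text
A bolt [0.434  0.1141 0.036 ] ends [0.4433 0.0161 0.014 ] [0.4307 0.1301 0.014 ] 0.11466860056153283 ctr [0.437  0.0731 0.014 ] ang 96.31209473827224
B bolt [ 0.4332 -0.0426  0.036 ] ends [ 0.4295 -0.1475  0.014 ] [ 0.4353 -0.0295  0.014 ] 0.11812416845551033 ctr [ 0.4324 -0.0885  0.014 ] ang 87.19911215327949
```

```bash
python3 -m jog '[{"tx":0,"ty":0.76,"tz":2.82,"rx":0,"ry":0,"rz":0,"grip":100},{"tx":0,"ty":0.76,"tz":2.82,"rx":0,"ry":0,"rz":0,"grip":100},{"tx":2,"ty":0.76,"tz":2.82,"rx":0,"ry":0,"rz":0,"grip":100},{"tx":2,"ty":0.76,"tz":2.82,"rx":0,"ry":0,"rz":0,"grip":100},{"tx":2,"ty":0.76,"tz":2.82,"rx":0,"ry":0,"rz":0,"grip":100},{"tx":2,"ty":0.76,"tz":2.82,"rx":0,"ry":0,"rz":0,"grip":100},{"tx":2,"ty":0,"tz":0,"rx":-0.11,"ry":0,"rz":0,"grip":100},{"tx":2,"ty":0,"tz":0,"rx":-0.11,"ry":0,"rz":0,"grip":100},{"tx":1,"ty":0,"tz":0,"rx":-0.118,"ry":0,"rz":0,"grip":100},{"tx":0,"ty":0,"tz":0,"rx":0,"ry":0,"rz":0,"grip":100},{"tx":0,"ty":0,"tz":0,"rx":0,"ry":0,"rz":0,"grip":100},{"tx":0,"ty":0,"tz":0,"rx":0,"ry":0,"rz":0,"grip":100}]'
python3 - <<'E'
from h import *
rel([.437,.074,.003],6)
E
```

```text
t: 8.02
tool_pos: [0.4374, 0.0748, 0.094]
ee_rot: [110.7, 89.9, 26.4]
wrist_force: [-0.3, -0.0, -0.3]
grip_width: 0.0518
TCP [0.4374 0.0748 0.094 ] yang 5.7 F [-0.3 -0.  -0.3] w 0.0518 t 8.0167
tool x [ 0.001  0.001 -1.   ]
shift cm [ 9.1  -0.06  0.08]
rx -0.0052
```

```bash
python3 -m jog '[{"tx":2.5,"ty":-0.06,"tz":0.08,"rx":0,"ry":0,"rz":0,"grip":110},{"tx":2.5,"ty":0,"tz":0,"rx":0,"ry":0,"rz":0,"grip":110},{"tx":2.5,"ty":0,"tz":0,"rx":0,"ry":0,"rz":0,"grip":110},{"tx":1.2,"ty":0,"tz":0,"rx":0,"ry":0,"rz":0,"grip":110},{"tx":0.5,"ty":0,"tz":0,"rx":0,"ry":0,"rz":0,"grip":110},{"tx":0,"ty":0,"tz":0,"rx":0,"ry":0,"rz":0,"grip":110},{"tx":0,"ty":0,"tz":0,"rx":0,"ry":0,"rz":0,"grip":110}]' 60
python3 -m jog '[{"tx":0,"ty":0,"tz":0,"rx":0,"ry":0,"rz":0,"grip":255},{"tx":0,"ty":0,"tz":0,"rx":0,"ry":0,"rz":0,"grip":255},{"tx":0,"ty":0,"tz":0,"rx":0,"ry":0,"rz":0,"grip":255},{"tx":0,"ty":0,"tz":0,"rx":0,"ry":0,"rz":0,"grip":255},{"tx":0,"ty":0,"tz":0,"rx":0,"ry":0,"rz":0,"grip":255}]' 60
python3 - <<'E'
from h import *
rel([.437,.074,.003],6)
E
```

```text
t: 8.6
tool_pos: [0.4372, 0.0741, 0.0022]
ee_rot: [93.9, 89.9, 9.7]
wrist_force: [-0.6, 0.0, -0.2]
grip_width: 0.0482
t: 9.02
tool_pos: [0.4367, 0.0738, 0.0028]
ee_rot: [96.1, 89.9, 11.9]
wrist_force: [-1.1, -0.4, 5.7]
grip_width: 0.0283
TCP [0.4367 0.0738 0.0028] yang 5.79 F [-1.1 -0.4  5.7] w 0.0283 t 9.0167
tool x [ 0.001  0.    -1.   ]
shift cm [-0.02  0.03 -0.01]
rx -0.0036
```

```bash
python3 -m jog '[{"tx":-1.5,"ty":0,"tz":0,"rx":0,"ry":0,"rz":0,"grip":255},{"tx":-2.5,"ty":0,"tz":0,"rx":0,"ry":0,"rz":0,"grip":255},{"tx":-2.5,"ty":0,"tz":0,"rx":0,"ry":0,"rz":0,"grip":255},{"tx":-2.5,"ty":0,"tz":0,"rx":0,"ry":0,"rz":0,"grip":255},{"tx":-2.5,"ty":0,"tz":0,"rx":0,"ry":0,"rz":0,"grip":255},{"tx":-2.5,"ty":0,"tz":0,"rx":0.112,"ry":0,"rz":0,"grip":255},{"tx":-1,"ty":0,"tz":0,"rx":0.112,"ry":0,"rz":0,"grip":255},{"tx":0,"ty":0,"tz":0,"rx":0.112,"ry":0,"rz":0,"grip":255},{"tx":0,"ty":0,"tz":0,"rx":0,"ry":0,"rz":0,"grip":255},{"tx":0,"ty":0,"tz":0,"rx":0,"ry":0,"rz":0,"grip":255}]'
python3 - <<'E'
from h import *
rel([.455,.345,.14],-13.5)
E
```

```text
t: 9.85
tool_pos: [0.4357, 0.0736, 0.1516]
ee_rot: [-36.6, 90.0, -139.9]
wrist_force: [-0.7, -0.6, -2.1]
grip_width: 0.0279
TCP [0.4357 0.0736 0.1516] yang -13.3 F [-0.7 -0.6 -2.1] w 0.0279 t 9.85
tool x [-0. -0. -1.]
shift cm [  1.16  -4.37 -26.86]
rx 0.0035
```

```bash
python3 -m jog '[{"tx":0,"ty":-0.4,"tz":-2.5,"rx":0,"ry":0,"rz":0,"grip":255},{"tx":0,"ty":-0.5,"tz":-3,"rx":0,"ry":0,"rz":0,"grip":255},{"tx":0,"ty":-0.5,"tz":-3,"rx":0,"ry":0,"rz":0,"grip":255},{"tx":0,"ty":-0.5,"tz":-3,"rx":0,"ry":0,"rz":0,"grip":255},{"tx":0,"ty":-0.5,"tz":-3,"rx":0,"ry":0,"rz":0,"grip":255},{"tx":0,"ty":-0.5,"tz":-3,"rx":0,"ry":0,"rz":0,"grip":255},{"tx":0,"ty":-0.5,"tz":-3,"rx":0,"ry":0,"rz":0,"grip":255},{"tx":0,"ty":-0.5,"tz":-3,"rx":0,"ry":0,"rz":0,"grip":255},{"tx":0,"ty":-0.45,"tz":-2.4,"rx":0,"ry":0,"rz":0,"grip":255},{"tx":0,"ty":0,"tz":-1,"rx":0,"ry":0,"rz":0,"grip":255},{"tx":0,"ty":0,"tz":0,"rx":0,"ry":0,"rz":0,"grip":255},{"tx":0,"ty":0,"tz":0,"rx":0,"ry":0,"rz":0,"grip":255}]'
python3 - <<'E'
from h import *
rel([.455,.345,.03],-13.5)
c=shot('scene'); save(c,'s2'); crop(c,'s2c',390,80,540,200,5)
E
```

```text
t: 10.85
tool_pos: [0.4562, 0.3441, 0.1504]
ee_rot: [-22.9, 89.8, -126.3]
wrist_force: [-0.4, -1.8, -4.1]
grip_width: 0.0281
TCP [0.4562 0.3441 0.1504] yang -13.39 F [-0.4 -1.8 -4.1] w 0.0281 t 10.85
tool x [-0.002 -0.003 -1.   ]
shift cm [12.04 -0.13 -0.1 ]
rx 0.0019
```

View pics/s2c.png

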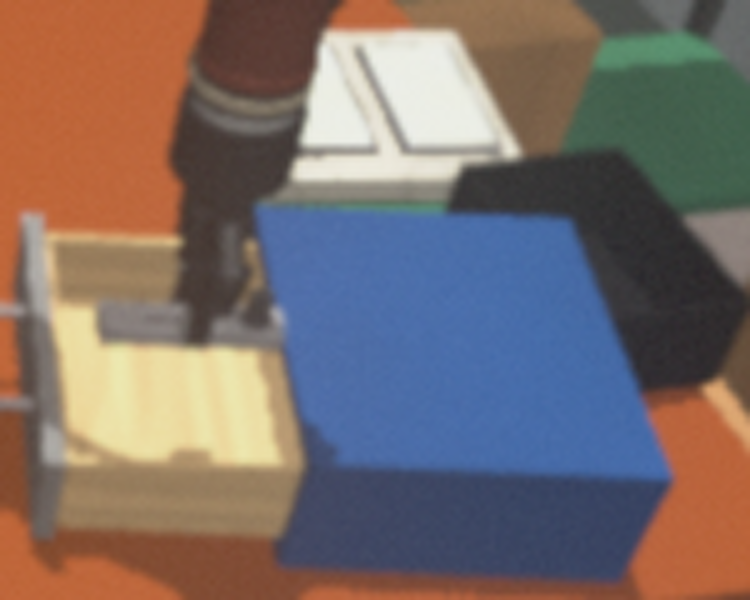

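The clamp is held level at crop (100–285, 300–345). The drawer rim's front corners are at (47,237) and (64,462), and the cabinet front edge runs (257,207)–(305,465). I check the slot against these.

```bash
python3 - <<'E'
from h import *
c=load('s2'); np.set_printoptions(precision=4,suppress=True)
P=lambda x,y,z:onz(c,390+x/5,80+y/5,z)
a,b,d,e=P(47,237,.078),P(64,462,.078),P(257,207,.1),P(305,465,.1); print(a,b,d,e,np.linalg.norm(a-b),np.linalg.norm(d-e))
n=np.array([np.cos(np.radians(76.4)),np.sin(np.radians(76.4)),0])
s=np.array([.455,.345,0])
for p in(a,b,d,e): print('dist of slot centre past point along n',(s-p)@n, 'across',(s-p)@np.array([n[1],-n[0],0]))
E
```

```text
[0.2567 0.3199 0.078 ] [0.4942 0.2587 0.078 ] [0.2758 0.475  0.1   ] [0.5456 0.4029 0.1   ] 0.24522421347912168 0.2791732821770587
dist of slot centre past point along n 0.07106324286639902 across 0.1868250877464966
dist of slot centre past point along n 0.074662404466887 across -0.05837271181995022
dist of slot centre past point along n -0.08419892690063666 across 0.20469875200434975
dist of slot centre past point along n -0.07761132324278228 across -0.07439679607830721
```

```bash
python3 -m jog '[{"tx":2.5,"ty":-0.1,"tz":-0.1,"rx":0,"ry":0,"rz":0,"grip":255},{"tx":2.5,"ty":0,"tz":0,"rx":0,"ry":0,"rz":0,"grip":255},{"tx":2.5,"ty":0,"tz":0,"rx":0,"ry":0,"rz":0,"grip":255},{"tx":2.5,"ty":0,"tz":0,"rx":0,"ry":0,"rz":0,"grip":255},{"tx":1.5,"ty":0,"tz":0,"rx":0,"ry":0,"rz":0,"grip":255},{"tx":0.7,"ty":0,"tz":0,"rx":0,"ry":0,"rz":0,"grip":255},{"tx":0,"ty":0,"tz":0,"rx":0,"ry":0,"rz":0,"grip":255},{"tx":0,"ty":0,"tz":0,"rx":0,"ry":0,"rz":0,"grip":255}]'
python3 - <<'E'
from h import *
rel([.455,.345,.0265],-13.5)
E
```

```text
t: 11.57
tool_pos: [0.4567, 0.3456, 0.0299]
ee_rot: [66.2, 90.0, -37.3]
wrist_force: [0.4, -0.4, -2.7]
grip_width: 0.0282
TCP [0.4567 0.3456 0.0299] yang -13.55 F [ 0.4 -0.4 -2.7] w 0.0282 t 11.5667
tool x [ 0.001 -0.    -1.   ]
shift cm [ 0.34 -0.16  0.1 ]
rx -0.0008
```

```bash
python3 -m jog '[{"tx":0.3,"ty":0,"tz":0,"rx":0,"ry":0,"rz":0,"grip":255},{"tx":0,"ty":0,"tz":0,"rx":0,"ry":0,"rz":0,"grip":255},{"tx":0,"ty":0,"tz":0,"rx":0,"ry":0,"rz":0,"grip":130},{"tx":0,"ty":0,"tz":0,"rx":0,"ry":0,"rz":0,"grip":130},{"tx":0,"ty":0,"tz":0,"rx":0,"ry":0,"rz":0,"grip":130},{"tx":-1,"ty":0,"tz":0,"rx":0,"ry":0,"rz":0,"grip":130},{"tx":-3,"ty":0,"tz":0,"rx":0,"ry":0,"rz":0,"grip":130},{"tx":-3,"ty":0,"tz":0,"rx":0,"ry":0,"rz":0,"grip":130},{"tx":-3,"ty":0,"tz":0,"rx":0,"ry":0,"rz":0,"grip":130},{"tx":-3,"ty":0,"tz":0,"rx":0,"ry":0,"rz":0,"grip":100},{"tx":0,"ty":0,"tz":0,"rx":0,"ry":0,"rz":0,"grip":100},{"tx":0,"ty":0,"tz":0,"rx":0,"ry":0,"rz":0,"grip":100}]'
python3 - <<'E'
from h import *
rel([.432,-.087,.10],-2)
E
```

```text
t: 12.57
tool_pos: [0.4582, 0.3477, 0.1603]
ee_rot: [138.7, 89.5, 35.2]
wrist_force: [0.2, 0.4, 1.2]
grip_width: 0.0519
TCP [0.4582 0.3477 0.1603] yang -13.5 F [0.2 0.4 1.2] w 0.0519 t 12.5667
tool x [ 0.007  0.005 -1.   ]
shift cm [ 5.8   7.57 42.92]
rx -0.2007
```

```bash
python3 -m jog '[{"tx":0,"ty":0.62,"tz":3.57,"rx":0,"ry":0,"rz":0,"grip":100},{"tx":0,"ty":0.62,"tz":3.57,"rx":0,"ry":0,"rz":0,"grip":100},{"tx":0,"ty":0.62,"tz":3.57,"rx":0,"ry":0,"rz":0,"grip":100},{"tx":0,"ty":0.62,"tz":3.57,"rx":0,"ry":0,"rz":0,"grip":100},{"tx":0,"ty":0.62,"tz":3.57,"rx":0,"ry":0,"rz":0,"grip":100},{"tx":0,"ty":0.62,"tz":3.57,"rx":0,"ry":0,"rz":0,"grip":100},{"tx":0,"ty":0.62,"tz":3.57,"rx":0,"ry":0,"rz":0,"grip":100},{"tx":0,"ty":0.62,"tz":3.57,"rx":0,"ry":0,"rz":0,"grip":100},{"tx":0,"ty":0.62,"tz":3.57,"rx":0,"ry":0,"rz":0,"grip":100},{"tx":0,"ty":0.62,"tz":3.57,"rx":0,"ry":0,"rz":0,"grip":100},{"tx":0,"ty":0.62,"tz":3.57,"rx":0,"ry":0,"rz":0,"grip":100},{"tx":0,"ty":0.62,"tz":3.57,"rx":0,"ry":0,"rz":0,"grip":100}]'
python3 -m jog '[{"tx":2,"ty":0,"tz":0,"rx":-0.1,"ry":0,"rz":0,"grip":100},{"tx":2,"ty":0,"tz":0,"rx":-0.1,"ry":0,"rz":0,"grip":100},{"tx":2,"ty":0,"tz":0,"rx":0,"ry":0,"rz":0,"grip":100},{"tx":0,"ty":0,"tz":0,"rx":0,"ry":0,"rz":0,"grip":100},{"tx":0,"ty":0,"tz":0,"rx":0,"ry":0,"rz":0,"grip":100},{"tx":0,"ty":0,"tz":0,"rx":0,"ry":0,"rz":0,"grip":100}]'
python3 - <<'E'
from h import *
rel([.432,-.087,.003],-2)
E
```

```text
t: 13.57
tool_pos: [0.4279, -0.0892, 0.1562]
ee_rot: [-52.9, 90.0, -156.4]
wrist_force: [0.8, 0.2, -0.4]
grip_width: 0.052
t: 14.07
tool_pos: [0.429, -0.0873, 0.0969]
ee_rot: [70.9, 90.0, -21.1]
wrist_force: [0.1, -0.8, 0.2]
grip_width: 0.0521
TCP [ 0.429  -0.0873  0.0969] yang -2.01 F [ 0.1 -0.8  0.2] w 0.0521 t 14.0667
tool x [ 0.001 -0.    -1.   ]
shift cm [ 9.39  0.29 -0.04]
rx -0.0002
```

```bash
python3 -m jog '[{"tx":2.5,"ty":0.3,"tz":0,"rx":0,"ry":0,"rz":0,"grip":105},{"tx":2.5,"ty":0,"tz":0,"rx":0,"ry":0,"rz":0,"grip":105},{"tx":2.5,"ty":0,"tz":0,"rx":0,"ry":0,"rz":0,"grip":105},{"tx":1.3,"ty":0,"tz":0,"rx":0,"ry":0,"rz":0,"grip":105},{"tx":0.6,"ty":0,"tz":0,"rx":0,"ry":0,"rz":0,"grip":105},{"tx":0,"ty":0,"tz":0,"rx":0,"ry":0,"rz":0,"grip":105},{"tx":0,"ty":0,"tz":0,"rx":0,"ry":0,"rz":0,"grip":255},{"tx":0,"ty":0,"tz":0,"rx":0,"ry":0,"rz":0,"grip":255},{"tx":0,"ty":0,"tz":0,"rx":0,"ry":0,"rz":0,"grip":255},{"tx":0,"ty":0,"tz":0,"rx":0,"ry":0,"rz":0,"grip":255},{"tx":0,"ty":0,"tz":0,"rx":0,"ry":0,"rz":0,"grip":255}]' 60
python3 - <<'E'
from h import *
rel([.432,-.087,.003],-13.5)
E
```

```text
t: 14.98
tool_pos: [0.4318, -0.0874, 0.0038]
ee_rot: [79.9, 89.9, -12.1]
wrist_force: [-2.0, 0.3, 7.5]
grip_width: 0.0281
TCP [ 0.4318 -0.0874  0.0038] yang -2.0 F [-2.   0.3  7.5] w 0.0281 t 14.9833
tool x [ 0.001 -0.    -1.   ]
shift cm [ 0.08  0.02 -0.04]
rx 0.2007
```

```bash
python3 -m jog '[{"tx":-1.5,"ty":0,"tz":0,"rx":0,"ry":0,"rz":0,"grip":255},{"tx":-2.5,"ty":0,"tz":0,"rx":0,"ry":0,"rz":0,"grip":255},{"tx":-2.5,"ty":0,"tz":0,"rx":0,"ry":0,"rz":0,"grip":255},{"tx":-2.5,"ty":0,"tz":0,"rx":0,"ry":0,"rz":0,"grip":255},{"tx":-2.5,"ty":1,"tz":0,"rx":0,"ry":0,"rz":0,"grip":255},{"tx":-2.5,"ty":2,"tz":0,"rx":0.1,"ry":0,"rz":0,"grip":255},{"tx":-1,"ty":2,"tz":0,"rx":0.1,"ry":0,"rz":0,"grip":255},{"tx":0,"ty":0,"tz":0,"rx":0,"ry":0,"rz":0,"grip":255},{"tx":0,"ty":0,"tz":0,"rx":0,"ry":0,"rz":0,"grip":255},{"tx":0,"ty":0,"tz":0,"rx":0,"ry":0,"rz":0,"grip":255}]'
python3 - <<'E'
from h import *
rel([.389,.361,.15],-13.5)
E
```

```text
t: 15.82
tool_pos: [0.48, -0.091, 0.1522]
ee_rot: [-81.5, 89.9, 175.1]
wrist_force: [-0.5, 0.4, -2.5]
grip_width: 0.0282
TCP [ 0.48   -0.091   0.1522] yang -13.42 F [-0.5  0.4 -2.5] w 0.0282 t 15.8167
tool x [-0.002  0.    -1.   ]
shift cm [  0.24 -19.34 -41.85]
rx 0.0014
```

```bash
python3 -m jog '[{"tx":0,"ty":-1.29,"tz":-2.79,"rx":0,"ry":0,"rz":0,"grip":255},{"tx":0,"ty":-1.29,"tz":-2.79,"rx":0,"ry":0,"rz":0,"grip":255},{"tx":0,"ty":-1.29,"tz":-2.79,"rx":0,"ry":0,"rz":0,"grip":255},{"tx":0,"ty":-1.29,"tz":-2.79,"rx":0,"ry":0,"rz":0,"grip":255},{"tx":0,"ty":-1.29,"tz":-2.79,"rx":0,"ry":0,"rz":0,"grip":255},{"tx":0,"ty":-1.29,"tz":-2.79,"rx":0,"ry":0,"rz":0,"grip":255},{"tx":0,"ty":-1.29,"tz":-2.79,"rx":0,"ry":0,"rz":0,"grip":255},{"tx":0,"ty":-1.29,"tz":-2.79,"rx":0,"ry":0,"rz":0,"grip":255},{"tx":0,"ty":-1.29,"tz":-2.79,"rx":0,"ry":0,"rz":0,"grip":255},{"tx":0,"ty":-1.29,"tz":-2.79,"rx":0,"ry":0,"rz":0,"grip":255},{"tx":0,"ty":-1.29,"tz":-2.79,"rx":0,"ry":0,"rz":0,"grip":255},{"tx":0,"ty":-1.29,"tz":-2.79,"rx":0,"ry":0,"rz":0,"grip":255}]'
python3 -m jog '[{"tx":0,"ty":-1.29,"tz":-2.79,"rx":0,"ry":0,"rz":0,"grip":255},{"tx":0,"ty":-1.29,"tz":-2.79,"rx":0,"ry":0,"rz":0,"grip":255},{"tx":0,"ty":-1.29,"tz":-2.79,"rx":0,"ry":0,"rz":0,"grip":255},{"tx":0,"ty":0,"tz":0,"rx":0,"ry":0,"rz":0,"grip":255},{"tx":0,"ty":0,"tz":0,"rx":0,"ry":0,"rz":0,"grip":255},{"tx":0,"ty":0,"tz":0,"rx":0,"ry":0,"rz":0,"grip":255}]'
python3 - <<'E'
from h import *
rel([.389,.361,.027],-13.5)
E
```

```text
t: 16.82
tool_pos: [0.4068, 0.2707, 0.1515]
ee_rot: [-40.3, 89.8, -143.7]
wrist_force: [0.9, -0.1, -2.0]
grip_width: 0.0282
t: 17.32
tool_pos: [0.3898, 0.3591, 0.1514]
ee_rot: [-20.7, 89.8, -124.1]
wrist_force: [0.7, -0.5, -1.4]
grip_width: 0.0281
TCP [0.3898 0.3591 0.1514] yang -13.45 F [ 0.7 -0.5 -1.4] w 0.0281 t 17.3167
tool x [-0.002 -0.003 -1.   ]
shift cm [12.44 -0.1  -0.21]
rx 0.0009
```

```bash
python3 -m jog '[{"tx":2.5,"ty":-0.1,"tz":-0.2,"rx":0,"ry":0,"rz":0,"grip":255},{"tx":2.5,"ty":0,"tz":0,"rx":0,"ry":0,"rz":0,"grip":255},{"tx":2.5,"ty":0,"tz":0,"rx":0,"ry":0,"rz":0,"grip":255},{"tx":2.5,"ty":0,"tz":0,"rx":0,"ry":0,"rz":0,"grip":255},{"tx":1.5,"ty":0,"tz":0,"rx":0,"ry":0,"rz":0,"grip":255},{"tx":0.8,"ty":0,"tz":0,"rx":0,"ry":0,"rz":0,"grip":255},{"tx":0,"ty":0,"tz":0,"rx":0,"ry":0,"rz":0,"grip":255},{"tx":0,"ty":0,"tz":0,"rx":0,"ry":0,"rz":0,"grip":255}]'
python3 - <<'E'
from h import *
rel([.389,.361,.027],-13.5)
E
```

```text
t: 17.98
tool_pos: [0.3907, 0.3621, 0.0296]
ee_rot: [13.5, 90.0, -90.1]
wrist_force: [0.5, -0.1, -1.7]
grip_width: 0.0281
TCP [0.3907 0.3621 0.0296] yang -13.55 F [ 0.5 -0.1 -1.7] w 0.0281 t 17.9833
tool x [-0.    -0.001 -1.   ]
shift cm [ 0.26 -0.14  0.15]
rx -0.0009
```

```bash
python3 -m jog '[{"tx":0.3,"ty":0,"tz":0,"rx":0,"ry":0,"rz":0,"grip":255},{"tx":0,"ty":0,"tz":0,"rx":0,"ry":0,"rz":0,"grip":255},{"tx":0,"ty":0,"tz":0,"rx":0,"ry":0,"rz":0,"grip":130},{"tx":0,"ty":0,"tz":0,"rx":0,"ry":0,"rz":0,"grip":130},{"tx":0,"ty":0,"tz":0,"rx":0,"ry":0,"rz":0,"grip":130},{"tx":-1,"ty":0,"tz":0,"rx":0,"ry":0,"rz":0,"grip":130},{"tx":-3,"ty":0,"tz":0,"rx":0,"ry":0,"rz":0,"grip":130},{"tx":-3,"ty":0,"tz":0,"rx":0,"ry":0,"rz":0,"grip":130},{"tx":-3,"ty":0,"tz":0,"rx":0,"ry":0,"rz":0,"grip":130},{"tx":-3,"ty":0,"tz":0,"rx":0,"ry":0,"rz":0,"grip":100},{"tx":0,"ty":0,"tz":0,"rx":0,"ry":0,"rz":0,"grip":100},{"tx":0,"ty":0,"tz":0,"rx":0,"ry":0,"rz":0,"grip":100}]'
python3 - <<'E'
from h import *
rel([.48,-.12,.16],-13.5)
E
```

```text
t: 18.98
tool_pos: [0.3911, 0.3641, 0.1592]
ee_rot: [148.9, 89.7, 45.4]
wrist_force: [0.0, -1.1, 0.4]
grip_width: 0.0516
TCP [0.3911 0.3641 0.1592] yang -13.46 F [ 0.  -1.1  0.4] w 0.0516 t 18.9833
tool x [ 0.004  0.004 -1.   ]
shift cm [-0.24 19.91 45.01]
rx 0.0006
```

```bash
python3 -m jog '[{"tx":0,"ty":1.6,"tz":3.7,"rx":0,"ry":0,"rz":0,"grip":100},{"tx":0,"ty":1.6,"tz":3.7,"rx":0,"ry":0,"rz":0,"grip":100},{"tx":0,"ty":1.6,"tz":3.7,"rx":0,"ry":0,"rz":0,"grip":100},{"tx":0,"ty":1.6,"tz":3.7,"rx":0,"ry":0,"rz":0,"grip":100},{"tx":0,"ty":1.6,"tz":3.7,"rx":0,"ry":0,"rz":0,"grip":100},{"tx":0,"ty":1.6,"tz":3.7,"rx":0,"ry":0,"rz":0,"grip":100},{"tx":0,"ty":1.6,"tz":3.7,"rx":0,"ry":0,"rz":0,"grip":100},{"tx":0,"ty":1.6,"tz":3.7,"rx":0,"ry":0,"rz":0,"grip":100},{"tx":0,"ty":1.6,"tz":3.7,"rx":0,"ry":0,"rz":0,"grip":100},{"tx":0,"ty":1.6,"tz":3.7,"rx":0,"ry":0,"rz":0,"grip":100},{"tx":0,"ty":1.6,"tz":3.7,"rx":0,"ry":0,"rz":0,"grip":100},{"tx":0,"ty":1.6,"tz":3.7,"rx":0,"ry":0,"rz":0,"grip":100}]'
python3 -m jog '[{"tx":0,"ty":0,"tz":0,"rx":-0.061,"ry":0,"rz":0,"grip":90},{"tx":0,"ty":0,"tz":0,"rx":0,"ry":0,"rz":0,"grip":90},{"tx":0,"ty":0,"tz":0,"rx":0,"ry":0,"rz":0,"grip":90},{"tx":0,"ty":0,"tz":0,"rx":0,"ry":0,"rz":0,"grip":90}]'
python3 - <<'E'
from h import *
rel([.4352,-.2476,.10],-10)
c=shot('side'); save(c,'sd1'); crop(c,'sd1c',165,90,365,240,4)
E
```

```text
t: 19.98
tool_pos: [0.4725, -0.1152, 0.1556]
ee_rot: [-91.9, 89.9, 164.7]
wrist_force: [0.6, 0.7, -0.2]
grip_width: 0.0523
t: 20.32
tool_pos: [0.4729, -0.1116, 0.1558]
ee_rot: [-118.1, 89.9, 142.0]
wrist_force: [0.4, 0.3, -0.3]
grip_width: 0.0553
TCP [ 0.4729 -0.1116  0.1558] yang -9.88 F [ 0.4  0.3 -0.3] w 0.0553 t 20.3167
tool x [-0.002  0.001 -1.   ]
shift cm [ 5.57 -1.37 14.05]
rx 0.0021
```

View pics/sd1c.png

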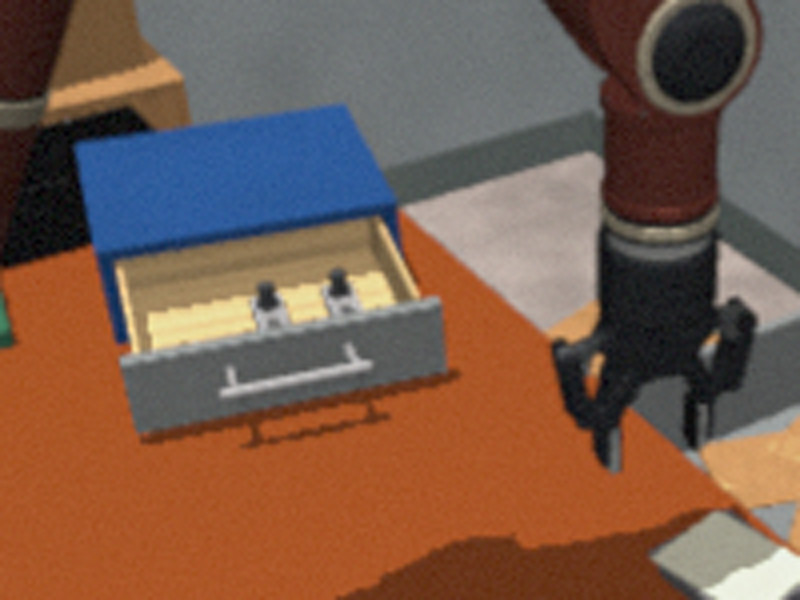

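Both placed clamps lie in the drawer, with bolts at crop (267,295) and (338,282). The left third of the drawer is free. On to clamp C.

```bash
python3 -m jog '[{"tx":0,"ty":-0.34,"tz":3.5,"rx":0,"ry":0,"rz":0,"grip":90},{"tx":0,"ty":-0.34,"tz":3.5,"rx":0,"ry":0,"rz":0,"grip":90},{"tx":1.5,"ty":-0.34,"tz":3.5,"rx":0,"ry":0,"rz":0,"grip":90},{"tx":2.0,"ty":-0.34,"tz":3.5,"rx":0,"ry":0,"rz":0,"grip":90},{"tx":2.1,"ty":0,"tz":0,"rx":0,"ry":0,"rz":0,"grip":90},{"tx":0,"ty":0,"tz":0,"rx":0,"ry":0,"rz":0,"grip":90},{"tx":0,"ty":0,"tz":0,"rx":0,"ry":0,"rz":0,"grip":90},{"tx":0,"ty":0,"tz":0,"rx":0,"ry":0,"rz":0,"grip":90}]'
python3 - <<'E'
from h import *
rel([.4352,-.2476,.003],-10)
E
```

```text
t: 21.03
tool_pos: [0.4373, -0.2468, 0.1011]
ee_rot: [133.9, 89.9, 34.1]
wrist_force: [-0.2, 0.0, -0.1]
grip_width: 0.0552
TCP [ 0.4373 -0.2468  0.1011] yang -9.74 F [-0.2  0.  -0.1] w 0.0552 t 21.0333
tool x [ 0.001  0.001 -1.   ]
shift cm [ 9.81 -0.2   0.13]
rx 0.0045
```

```bash
python3 -m jog '[{"tx":2.5,"ty":-0.2,"tz":0.1,"rx":0,"ry":0,"rz":0,"grip":95},{"tx":2.5,"ty":0,"tz":0,"rx":0,"ry":0,"rz":0,"grip":95},{"tx":2.5,"ty":0,"tz":0,"rx":0,"ry":0,"rz":0,"grip":95},{"tx":1.6,"ty":0,"tz":0,"rx":0,"ry":0,"rz":0,"grip":95},{"tx":0.7,"ty":0,"tz":0,"rx":0,"ry":0,"rz":0,"grip":95},{"tx":0,"ty":0,"tz":0,"rx":0,"ry":0,"rz":0,"grip":95},{"tx":0,"ty":0,"tz":0,"rx":0,"ry":0,"rz":0,"grip":255},{"tx":0,"ty":0,"tz":0,"rx":0,"ry":0,"rz":0,"grip":255},{"tx":0,"ty":0,"tz":0,"rx":0,"ry":0,"rz":0,"grip":255},{"tx":0,"ty":0,"tz":0,"rx":0,"ry":0,"rz":0,"grip":255},{"tx":0,"ty":0,"tz":0,"rx":0,"ry":0,"rz":0,"grip":255}]' 60
python3 - <<'E'
from h import *
rel([.432,-.087,.003],-13.5)
E
```

```text
t: 21.95
tool_pos: [0.4346, -0.2494, 0.0041]
ee_rot: [84.2, 89.9, -15.7]
wrist_force: [-1.1, 1.4, 6.4]
grip_width: 0.0282
TCP [ 0.4346 -0.2494  0.0041] yang -9.93 F [-1.1  1.4  6.4] w 0.0282 t 21.95
tool x [ 0.002 -0.001 -1.   ]
shift cm [  0.1   -3.06 -15.95]
rx 0.0622
```

```bash
python3 -m jog '[{"tx":-1.5,"ty":0,"tz":0,"rx":0,"ry":0,"rz":0,"grip":255},{"tx":-2.5,"ty":0,"tz":0,"rx":0,"ry":0,"rz":0,"grip":255},{"tx":-2.5,"ty":0,"tz":0,"rx":0,"ry":0,"rz":0,"grip":255},{"tx":-2.5,"ty":0,"tz":0,"rx":0,"ry":0,"rz":0,"grip":255},{"tx":-2.5,"ty":1,"tz":0,"rx":0,"ry":0,"rz":0,"grip":255},{"tx":-2.5,"ty":1,"tz":0,"rx":0.062,"ry":0,"rz":0,"grip":255},{"tx":-1,"ty":1,"tz":0,"rx":0,"ry":0,"rz":0,"grip":255},{"tx":0,"ty":0,"tz":0,"rx":0,"ry":0,"rz":0,"grip":255},{"tx":0,"ty":0,"tz":0,"rx":0,"ry":0,"rz":0,"grip":255}]'
python3 - <<'E'
from h import *
rel([.46,.18,.155],-13.5); rel([.323,.377,.155])
E
```

```text
t: 22.7
tool_pos: [0.463, -0.2552, 0.1529]
ee_rot: [71.4, 90.0, -32.1]
wrist_force: [-1.6, 0.2, -3.0]
grip_width: 0.0279
TCP [ 0.463  -0.2552  0.1529] yang -13.49 F [-1.6  0.2 -3. ] w 0.0279 t 22.7
tool x [ 0.001 -0.    -1.   ]
shift cm [ -0.23 -10.45 -42.25]
rx 0.0002
TCP [ 0.463  -0.2552  0.1529] yang -13.49 F [-1.6  0.2 -3. ] w 0.0279 t 22.7
tool x [ 0.001 -0.    -1.   ]
shift cm [ -0.25 -28.36 -58.21]
```

```bash
python3 -m jog '[{"tx":0,"ty":-0.87,"tz":-3.52,"rx":0,"ry":0,"rz":0,"grip":255},{"tx":0,"ty":-0.87,"tz":-3.52,"rx":0,"ry":0,"rz":0,"grip":255},{"tx":0,"ty":-0.87,"tz":-3.52,"rx":0,"ry":0,"rz":0,"grip":255},{"tx":0,"ty":-0.87,"tz":-3.52,"rx":0,"ry":0,"rz":0,"grip":255},{"tx":0,"ty":-0.87,"tz":-3.52,"rx":0,"ry":0,"rz":0,"grip":255},{"tx":0,"ty":-0.87,"tz":-3.52,"rx":0,"ry":0,"rz":0,"grip":255},{"tx":0,"ty":-0.87,"tz":-3.52,"rx":0,"ry":0,"rz":0,"grip":255},{"tx":0,"ty":-0.87,"tz":-3.52,"rx":0,"ry":0,"rz":0,"grip":255},{"tx":0,"ty":-0.87,"tz":-3.52,"rx":0,"ry":0,"rz":0,"grip":255},{"tx":0,"ty":-0.87,"tz":-3.52,"rx":0,"ry":0,"rz":0,"grip":255},{"tx":0,"ty":-0.87,"tz":-3.52,"rx":0,"ry":0,"rz":0,"grip":255},{"tx":0,"ty":-0.87,"tz":-3.52,"rx":0,"ry":0,"rz":0,"grip":255}]'
python3 -m jog '[{"tx":0,"ty":-2.24,"tz":-2,"rx":0,"ry":0,"rz":0,"grip":255},{"tx":0,"ty":-2.24,"tz":-2,"rx":0,"ry":0,"rz":0,"grip":255},{"tx":0,"ty":-2.24,"tz":-2,"rx":0,"ry":0,"rz":0,"grip":255},{"tx":0,"ty":-2.24,"tz":-2,"rx":0,"ry":0,"rz":0,"grip":255},{"tx":0,"ty":-2.24,"tz":-2,"rx":0,"ry":0,"rz":0,"grip":255},{"tx":0,"ty":-2.24,"tz":-2,"rx":0,"ry":0,"rz":0,"grip":255},{"tx":0,"ty":-2.24,"tz":-2,"rx":0,"ry":0,"rz":0,"grip":255},{"tx":0,"ty":-2.24,"tz":-2,"rx":0,"ry":0,"rz":0,"grip":255},{"tx":0,"ty":0,"tz":0,"rx":0,"ry":0,"rz":0,"grip":255},{"tx":0,"ty":0,"tz":0,"rx":0,"ry":0,"rz":0,"grip":255},{"tx":0,"ty":0,"tz":0,"rx":0,"ry":0,"rz":0,"grip":255}]'
python3 - <<'E'
from h import *
rel([.323,.377,.027],-13.5)
E
```

```text
t: 23.7
tool_pos: [0.458, 0.1801, 0.1508]
ee_rot: [-49.4, 89.7, -152.9]
wrist_force: [1.9, -0.5, -2.1]
grip_width: 0.0281
t: 24.62
tool_pos: [0.3229, 0.3752, 0.1512]
ee_rot: [-13.8, 89.8, -117.3]
wrist_force: [0.4, 0.7, -2.5]
grip_width: 0.0284
TCP [0.3229 0.3752 0.1512] yang -13.53 F [ 0.4  0.7 -2.5] w 0.0284 t 24.6167
tool x [-0.002 -0.004 -1.   ]
shift cm [12.42 -0.02 -0.23]
rx -0.0005
```

```bash
python3 -m jog '[{"tx":2.5,"ty":0.1,"tz":-0.2,"rx":0,"ry":0,"rz":0,"grip":255},{"tx":2.5,"ty":0,"tz":0,"rx":0,"ry":0,"rz":0,"grip":255},{"tx":2.5,"ty":0,"tz":0,"rx":0,"ry":0,"rz":0,"grip":255},{"tx":2.5,"ty":0,"tz":0,"rx":0,"ry":0,"rz":0,"grip":255},{"tx":1.5,"ty":0,"tz":0,"rx":0,"ry":0,"rz":0,"grip":255},{"tx":0.7,"ty":0,"tz":0,"rx":0,"ry":0,"rz":0,"grip":255},{"tx":0.3,"ty":0,"tz":0,"rx":0,"ry":0,"rz":0,"grip":255},{"tx":0,"ty":0,"tz":0,"rx":0,"ry":0,"rz":0,"grip":255},{"tx":0,"ty":0,"tz":0,"rx":0,"ry":0,"rz":0,"grip":255}]'
python3 -m jog '[{"tx":0,"ty":0,"tz":0,"rx":0,"ry":0,"rz":0,"grip":130},{"tx":0,"ty":0,"tz":0,"rx":0,"ry":0,"rz":0,"grip":130},{"tx":0,"ty":0,"tz":0,"rx":0,"ry":0,"rz":0,"grip":130},{"tx":-1,"ty":0,"tz":0,"rx":0,"ry":0,"rz":0,"grip":130},{"tx":-3,"ty":0,"tz":0,"rx":0,"ry":0,"rz":0,"grip":130},{"tx":-3,"ty":0,"tz":0,"rx":0,"ry":0,"rz":0,"grip":130},{"tx":-3,"ty":0,"tz":0,"rx":0,"ry":0,"rz":0,"grip":130},{"tx":-3,"ty":0,"tz":0,"rx":0,"ry":0,"rz":0,"grip":100},{"tx":0,"ty":0,"tz":0,"rx":0,"ry":0,"rz":0,"grip":100}]'
python3 - <<'E'
from h import *
rel([.40,.2,.16],-13.5)
E
```

```text
t: 25.37
tool_pos: [0.3259, 0.3789, 0.0282]
ee_rot: [146.3, 89.9, 42.7]
wrist_force: [-0.2, -0.6, -2.1]
grip_width: 0.0282
t: 26.12
tool_pos: [0.3275, 0.382, 0.1639]
ee_rot: [155.2, 89.2, 51.6]
wrist_force: [0.4, 0.4, -0.0]
grip_width: 0.052
TCP [0.3275 0.382  0.1639] yang -13.53 F [ 0.4  0.4 -0. ] w 0.052 t 26.1167
tool x [ 0.008  0.01  -1.   ]
shift cm [ 0.26 11.3  16.  ]
rx -0.0004
```

```bash
python3 -m jog '[{"tx":0,"ty":1.77,"tz":2.7,"rx":0,"ry":0,"rz":0,"grip":165},{"tx":0,"ty":1.77,"tz":2.7,"rx":0,"ry":0,"rz":0,"grip":165},{"tx":0,"ty":1.77,"tz":2.7,"rx":0,"ry":0,"rz":0,"grip":165},{"tx":0,"ty":1.77,"tz":2.7,"rx":0,"ry":0,"rz":0,"grip":165},{"tx":0,"ty":1.77,"tz":2.7,"rx":0,"ry":0,"rz":0,"grip":165},{"tx":0,"ty":0,"tz":0,"rx":-0.12,"ry":0,"rz":0,"grip":165},{"tx":0,"ty":0,"tz":0,"rx":-0.12,"ry":0,"rz":0,"grip":165},{"tx":0,"ty":0,"tz":0,"rx":-0.12,"ry":0,"rz":0,"grip":165},{"tx":0,"ty":0,"tz":0,"rx":-0.12,"ry":0,"rz":0,"grip":165},{"tx":0,"ty":0,"tz":0,"rx":-0.12,"ry":0,"rz":0,"grip":165},{"tx":0,"ty":0,"tz":0,"rx":-0.12,"ry":0,"rz":0,"grip":165},{"tx":0,"ty":0,"tz":0,"rx":-0.12,"ry":0,"rz":0,"grip":165}]'
python3 -m jog '[{"tx":0,"ty":0,"tz":0,"rx":-0.12,"ry":0,"rz":0,"grip":165},{"tx":0,"ty":0,"tz":0,"rx":-0.12,"ry":0,"rz":0,"grip":165},{"tx":0,"ty":0,"tz":0,"rx":-0.12,"ry":0,"rz":0,"grip":165},{"tx":0,"ty":0,"tz":0,"rx":-0.12,"ry":0,"rz":0,"grip":165},{"tx":0,"ty":0,"tz":0,"rx":-0.12,"ry":0,"rz":0,"grip":165},{"tx":0,"ty":0,"tz":0,"rx":-0.12,"ry":0,"rz":0,"grip":165},{"tx":0,"ty":0,"tz":0,"rx":0,"ry":0,"rz":0,"grip":165},{"tx":0,"ty":0,"tz":0,"rx":0,"ry":0,"rz":0,"grip":165}]'
python3 - <<'E'
from h import *
rel([.382,.2292,.045],75.8)
c=shot('scene'); save(c,'s3'); 
a=np.array(c['img'])[80:190,385:515,::-1]
w=shot('side'); save(w,'sd3'); b=np.array(w['img'])[100:210,180:310,::-1]
r=lambda i:cv2.resize(i,(400,338),interpolation=cv2.INTER_CUBIC)
cv2.imwrite('pics/both3.png',np.hstack([r(a),r(b)]))
E
```

```text
t: 27.12
tool_pos: [0.3795, 0.2268, 0.158]
ee_rot: [65.3, 89.9, 10.3]
wrist_force: [0.1, 0.1, -0.0]
grip_width: 0.0294
t: 27.78
tool_pos: [0.3796, 0.2267, 0.1578]
ee_rot: [30.8, 90.0, 16.5]
wrist_force: [0.5, -0.3, -0.9]
grip_width: 0.0299
TCP [0.3796 0.2267 0.1578] yang 75.67 F [ 0.5 -0.3 -0.9] w 0.0299 t 27.7833
tool x [ 0.  0. -1.]
shift cm [11.28  0.3   0.17]
rx -0.0023
```

View pics/both3.png

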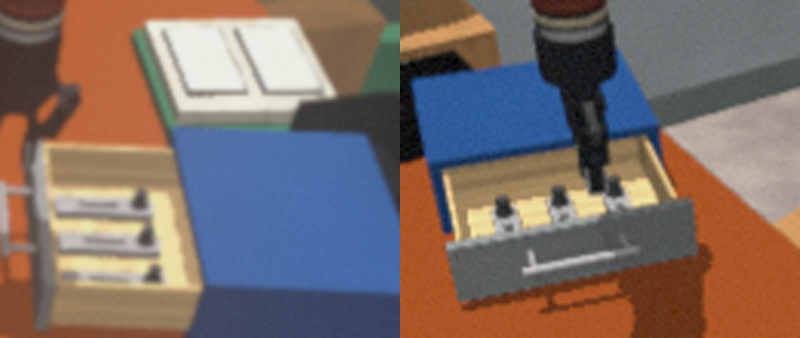

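All three clamps lie flat in the drawer: bolts at (140,197), (148,237) and (153,270) in the left crop, and all three show in the right crop. I descend, grip the bar and push the drawer shut.

```bash
python3 -m jog '[{"tx":2.5,"ty":0.3,"tz":0.15,"rx":0,"ry":0,"rz":0,"grip":165},{"tx":2.5,"ty":0,"tz":0,"rx":0,"ry":0,"rz":0,"grip":165},{"tx":2.5,"ty":0,"tz":0,"rx":0,"ry":0,"rz":0,"grip":165},{"tx":2.5,"ty":0,"tz":0,"rx":0,"ry":0,"rz":0,"grip":165},{"tx":1.2,"ty":0,"tz":0,"rx":0,"ry":0,"rz":0,"grip":165},{"tx":0,"ty":0,"tz":0,"rx":0,"ry":0,"rz":0,"grip":165},{"tx":0,"ty":0,"tz":0,"rx":0,"ry":0,"rz":0,"grip":165}]' 40
python3 -m jog '[{"tx":0,"ty":0,"tz":0,"rx":0,"ry":0,"rz":0,"grip":255},{"tx":0,"ty":0,"tz":0,"rx":0,"ry":0,"rz":0,"grip":255},{"tx":0,"ty":0,"tz":0,"rx":0,"ry":0,"rz":0,"grip":255},{"tx":0,"ty":0,"tz":0,"rx":0,"ry":0,"rz":0,"grip":255}]' 40
```

```text
t: 28.47
tool_pos: [0.3815, 0.2297, 0.045]
ee_rot: [-109.1, 89.9, -123.3]
wrist_force: [0.3, -0.2, 0.4]
grip_width: 0.0302
t: 28.8
tool_pos: [0.382, 0.23, 0.046]
ee_rot: [56.4, 89.9, 42.2]
wrist_force: [-0.7, 1.2, 1.8]
grip_width: 0.0099
```

Gripped at 9.9 mm. I push 14.4 cm first, then finish in small steps while watching the force.

```bash
python3 -m jog '[{"tx":0,"ty":0.8,"tz":0,"rx":0,"ry":0,"rz":0,"grip":255},{"tx":0,"ty":1.3,"tz":0,"rx":0,"ry":0,"rz":0,"grip":255},{"tx":0,"ty":1.4,"tz":0,"rx":0,"ry":0,"rz":0,"grip":255},{"tx":0,"ty":1.4,"tz":0,"rx":0,"ry":0,"rz":0,"grip":255},{"tx":0,"ty":1.4,"tz":0,"rx":0,"ry":0,"rz":0,"grip":255},{"tx":0,"ty":1.4,"tz":0,"rx":0,"ry":0,"rz":0,"grip":255},{"tx":0,"ty":1.4,"tz":0,"rx":0,"ry":0,"rz":0,"grip":255},{"tx":0,"ty":1.4,"tz":0,"rx":0,"ry":0,"rz":0,"grip":255},{"tx":0,"ty":1.4,"tz":0,"rx":0,"ry":0,"rz":0,"grip":255},{"tx":0,"ty":1.3,"tz":0,"rx":0,"ry":0,"rz":0,"grip":255},{"tx":0,"ty":0.8,"tz":0,"rx":0,"ry":0,"rz":0,"grip":255},{"tx":0,"ty":0.4,"tz":0,"rx":0,"ry":0,"rz":0,"grip":255}]'
python3 -m jog '[{"tx":0,"ty":0.2,"tz":0,"rx":0,"ry":0,"rz":0,"grip":255},{"tx":0,"ty":0.2,"tz":0,"rx":0,"ry":0,"rz":0,"grip":255},{"tx":0,"ty":0.2,"tz":0,"rx":0,"ry":0,"rz":0,"grip":255},{"tx":0,"ty":0.2,"tz":0,"rx":0,"ry":0,"rz":0,"grip":255},{"tx":0,"ty":0.2,"tz":0,"rx":0,"ry":0,"rz":0,"grip":255}]'
python3 -m jog '[{"tx":0,"ty":0.15,"tz":0,"rx":0,"ry":0,"rz":0,"grip":255},{"tx":0,"ty":0.15,"tz":0,"rx":0,"ry":0,"rz":0,"grip":255},{"tx":0,"ty":0.15,"tz":0,"rx":0,"ry":0,"rz":0,"grip":255}]'
```

```text
t: 29.8
tool_pos: [0.4162, 0.3709, 0.046]
ee_rot: [120.3, 89.9, 106.3]
wrist_force: [-3.3, -0.3, 6.9]
grip_width: 0.0096
t: 30.22
tool_pos: [0.418, 0.3785, 0.046]
ee_rot: [-137.9, 89.9, -152.0]
wrist_force: [-4.3, -0.8, 5.8]
grip_width: 0.0092
t: 30.47
tool_pos: [0.4191, 0.3829, 0.046]
ee_rot: [-140.6, 89.9, -154.7]
wrist_force: [-3.2, -0.0, 6.6]
grip_width: 0.0094
```

```bash
for i in 1; do python3 -m jog '[{"tx":0,"ty":0.15,"tz":0,"rx":0,"ry":0,"rz":0,"grip":255},{"tx":0,"ty":0.15,"tz":0,"rx":0,"ry":0,"rz":0,"grip":255},{"tx":0,"ty":0.15,"tz":0,"rx":0,"ry":0,"rz":0,"grip":255}]'; done
python3 -m jog '[{"tx":0,"ty":0.15,"tz":0,"rx":0,"ry":0,"rz":0,"grip":255},{"tx":0,"ty":0.15,"tz":0,"rx":0,"ry":0,"rz":0,"grip":255},{"tx":0,"ty":0,"tz":0,"rx":0,"ry":0,"rz":0,"grip":255}]'
```

```text
t: 30.72
tool_pos: [0.4197, 0.3856, 0.0459]
ee_rot: [-109.6, 89.7, -123.8]
wrist_force: [-4.3, -5.2, 11.4]
grip_width: 0.0094
t: 30.97
tool_pos: [0.4197, 0.3855, 0.0459]
ee_rot: [-101.5, 89.3, -115.7]
wrist_force: [-6.6, -7.0, 13.2]
grip_width: 0.0093
```

The drawer has stopped with the force rising, so it is shut after 160 mm of travel. I relieve the push, release and lift.

```bash
python3 -m jog '[{"tx":0,"ty":-0.35,"tz":0,"rx":0,"ry":0,"rz":0,"grip":255},{"tx":0,"ty":0,"tz":0,"rx":0,"ry":0,"rz":0,"grip":168},{"tx":0,"ty":0,"tz":0,"rx":0,"ry":0,"rz":0,"grip":168},{"tx":0,"ty":0,"tz":0,"rx":0,"ry":0,"rz":0,"grip":168},{"tx":-1,"ty":0,"tz":0,"rx":0,"ry":0,"rz":0,"grip":168},{"tx":-3,"ty":0,"tz":0,"rx":0,"ry":0,"rz":0,"grip":168},{"tx":-3,"ty":0,"tz":0,"rx":0,"ry":0,"rz":0,"grip":168},{"tx":-3,"ty":0,"tz":0,"rx":0,"ry":0,"rz":0,"grip":168},{"tx":-2.5,"ty":-1,"tz":0,"rx":0,"ry":0,"rz":0,"grip":168},{"tx":0,"ty":-3,"tz":-2,"rx":0,"ry":0,"rz":0,"grip":20},{"tx":0,"ty":-3,"tz":-2,"rx":0,"ry":0,"rz":0,"grip":20},{"tx":0,"ty":0,"tz":0,"rx":0,"ry":0,"rz":0,"grip":20}]'
python3 - <<'E'
from h import *
rel([.46,-.115,.15],90)
c=shot('scene'); save(c,'s4'); a=np.array(c['img'])[110:250,190:540,::-1]
cv2.imwrite('pics/s4c.png',cv2.resize(a,(800,320),interpolation=cv2.INTER_CUBIC))
E
```

```text
t: 31.97
tool_pos: [0.3587, 0.3214, 0.1694]
ee_rot: [-108.9, 89.2, -123.0]
wrist_force: [-0.9, -1.5, -1.0]
grip_width: 0.0645
TCP [0.3587 0.3214 0.1694] yang 75.94 F [-0.9 -1.5 -1. ] w 0.0645 t 31.9667
tool x [-0.007 -0.011 -1.   ]
shift cm [  2.36 -39.84  20.45]
rx -0.2454
```

View pics/s4c.png

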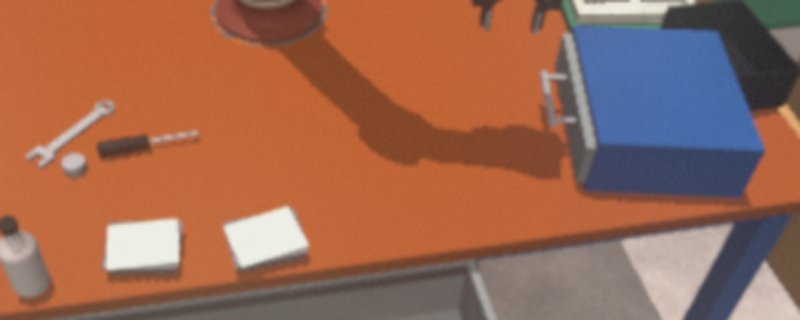

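```bash
python3 - <<'E'
from h import *
c=load('s4'); k=350/800
for n,P in [('R1',[(107,222),(180,220),(180,268),(105,273)]),('R2',[(223,222),(290,208),(307,243),(240,268)])]:
    q=np.array([onz(c,190+x*k,110+y*k,.026) for x,y in P]); print(n,q.mean(0).round(4),q[:,:2].round(3).tolist())
c=load('scene0')
# trolley inner rim corners (z=-.05) read off scene0: near-left(far edge side), right
print([onz(c,u,v,-.05)[:2].round(3).tolist() for u,v in[(430,318),(188,372)]], [onz(c,u,v,-.05)[:2].round(3).tolist() for u,v in[(403,238),(198,262)]])
rel([.46,-.115,.15],90)
E
```

```text
R1 [ 0.5575 -0.2499  0.026 ] [[0.506, -0.299], [0.52, -0.196], [0.607, -0.202], [0.598, -0.303]]
R2 [ 0.5683 -0.0798  0.026 ] [[0.534, -0.136], [0.525, -0.038], [0.593, -0.024], [0.621, -0.121]]
[[0.947, 0.216], [0.98, -0.444]] [[0.667, 0.224], [0.646, -0.435]]
TCP [0.3626 0.3252 0.1703] yang 75.89 F [0.3 1.3 0.1] w 0.0716 t 32.0167
tool x [-0.002 -0.005 -1.   ]
shift cm [  2.23 -40.3   20.18]
rx -0.2463
```

Drawer looks shut, with no beige visible. R2 has been knocked to about (0.568, −0.080); R1 is unchanged. I go behind R2 with the jaws along y.

```bash
python3 -m jog '[{"tx":0,"ty":0,"tz":0,"rx":-0.123,"ry":0,"rz":0,"grip":60},{"tx":0,"ty":0,"tz":0,"rx":-0.123,"ry":0,"rz":0,"grip":60},{"tx":0,"ty":-4,"tz":1.1,"rx":0,"ry":0,"rz":0,"grip":60},{"tx":0,"ty":-4,"tz":1.1,"rx":0,"ry":0,"rz":0,"grip":60},{"tx":0,"ty":-4,"tz":1.1,"rx":0,"ry":0,"rz":0,"grip":60},{"tx":0,"ty":-4,"tz":1.1,"rx":0,"ry":0,"rz":0,"grip":60},{"tx":0,"ty":-4,"tz":1.1,"rx":0,"ry":0,"rz":0,"grip":60},{"tx":0,"ty":-4,"tz":1.1,"rx":0,"ry":0,"rz":0,"grip":60},{"tx":0,"ty":-4,"tz":1.1,"rx":0,"ry":0,"rz":0,"grip":60},{"tx":0,"ty":-4,"tz":1.1,"rx":0,"ry":0,"rz":0,"grip":60},{"tx":0,"ty":-4,"tz":1,"rx":0,"ry":0,"rz":0,"grip":60},{"tx":0,"ty":-4,"tz":1,"rx":0,"ry":0,"rz":0,"grip":60}]'
python3 -m jog '[{"tx":3,"ty":0,"tz":0,"rx":0,"ry":0,"rz":0,"grip":60},{"tx":3,"ty":0,"tz":0,"rx":0,"ry":0,"rz":0,"grip":60},{"tx":3,"ty":0,"tz":0,"rx":0,"ry":0,"rz":0,"grip":60},{"tx":3,"ty":0,"tz":0,"rx":0,"ry":0,"rz":0,"grip":60},{"tx":0,"ty":0,"tz":0,"rx":0,"ry":0,"rz":0,"grip":60},{"tx":0,"ty":0,"tz":0,"rx":0,"ry":0,"rz":0,"grip":60},{"tx":0,"ty":0,"tz":0,"rx":0,"ry":0,"rz":0,"grip":60}]'
python3 - <<'E'
from h import *
rel([.468,-.080,.002],90)
E
```

```text
t: 33.02
tool_pos: [0.4754, -0.0738, 0.1711]
ee_rot: [-0.8, 89.8, -0.9]
wrist_force: [0.7, 0.1, 0.2]
grip_width: 0.0652
t: 33.6
tool_pos: [0.4751, -0.0711, 0.0516]
ee_rot: [-0.4, 89.8, -0.5]
wrist_force: [0.4, 0.6, 0.1]
grip_width: 0.0656
TCP [ 0.4751 -0.0711  0.0516] yang 89.95 F [0.4 0.6 0.1] w 0.0656 t 33.6
tool x [ 0.003 -0.    -1.   ]
shift cm [ 4.96 -0.89 -0.73]
rx -0.0008
```

```bash
python3 -m jog '[{"tx":2.5,"ty":-0.9,"tz":-0.7,"rx":0,"ry":0,"rz":0,"grip":60},{"tx":2.0,"ty":0,"tz":0,"rx":0,"ry":0,"rz":0,"grip":60},{"tx":0.4,"ty":0,"tz":0,"rx":0,"ry":0,"rz":0,"grip":60},{"tx":0,"ty":0,"tz":0,"rx":0,"ry":0,"rz":0,"grip":60},{"tx":0,"ty":0,"tz":0,"rx":0,"ry":0,"rz":0,"grip":60},{"tx":0,"ty":0,"tz":1,"rx":0,"ry":0,"rz":0,"grip":60},{"tx":0,"ty":0,"tz":1,"rx":0,"ry":0,"rz":0,"grip":60},{"tx":0,"ty":0,"tz":1,"rx":0,"ry":0,"rz":0,"grip":60},{"tx":0,"ty":0,"tz":1,"rx":0,"ry":0,"rz":0,"grip":60},{"tx":0,"ty":0,"tz":1,"rx":0,"ry":0,"rz":0,"grip":60},{"tx":0,"ty":0,"tz":1,"rx":0,"ry":0,"rz":0,"grip":60}]'
python3 -m jog '[{"tx":0,"ty":0,"tz":1,"rx":0,"ry":0,"rz":0,"grip":60},{"tx":0,"ty":0,"tz":1,"rx":0,"ry":0,"rz":0,"grip":60},{"tx":0,"ty":0,"tz":1,"rx":0,"ry":0,"rz":0,"grip":60},{"tx":0,"ty":0,"tz":1,"rx":0,"ry":0,"rz":0,"grip":60},{"tx":0,"ty":0,"tz":1,"rx":0,"ry":0,"rz":0,"grip":60},{"tx":0,"ty":0,"tz":1,"rx":0,"ry":0,"rz":0,"grip":60},{"tx":0,"ty":0,"tz":1,"rx":0,"ry":0,"rz":0,"grip":60},{"tx":0,"ty":0,"tz":1,"rx":0,"ry":0,"rz":0,"grip":60},{"tx":0,"ty":0,"tz":1,"rx":0,"ry":0,"rz":0,"grip":60},{"tx":0,"ty":0,"tz":1,"rx":0,"ry":0,"rz":0,"grip":60},{"tx":0,"ty":0,"tz":1,"rx":0,"ry":0,"rz":0,"grip":60},{"tx":0,"ty":0,"tz":0.5,"rx":0,"ry":0,"rz":0,"grip":60}]'

```

```text
t: 34.52
tool_pos: [0.5274, -0.0798, 0.0034]
ee_rot: [2.1, 89.9, 2.0]
wrist_force: [-0.3, 0.4, 0.2]
grip_width: 0.0652
t: 35.52
tool_pos: [0.6436, -0.08, 0.0038]
ee_rot: [8.1, 89.7, 8.0]
wrist_force: [0.3, -0.5, -1.0]
grip_width: 0.0648
```

```bash
python3 -m jog '[{"tx":-4,"ty":0,"tz":0,"rx":0,"ry":0,"rz":0,"grip":60},{"tx":-4,"ty":0,"tz":-1,"rx":0,"ry":0,"rz":0,"grip":60},{"tx":0,"ty":-2.7,"tz":-2.9,"rx":0,"ry":0,"rz":0,"grip":60},{"tx":0,"ty":-2.9,"tz":-2.9,"rx":0,"ry":0,"rz":0,"grip":60},{"tx":0,"ty":-2.9,"tz":-2.9,"rx":0,"ry":0,"rz":0,"grip":60},{"tx":0,"ty":-2.9,"tz":-2.9,"rx":0,"ry":0,"rz":0,"grip":60},{"tx":0,"ty":-2.9,"tz":-2.9,"rx":0,"ry":0,"rz":0,"grip":60},{"tx":0,"ty":-2.9,"tz":-2.9,"rx":0,"ry":0,"rz":0,"grip":60},{"tx":0,"ty":0,"tz":0,"rx":0,"ry":0,"rz":0,"grip":60},{"tx":0,"ty":0,"tz":0,"rx":0,"ry":0,"rz":0,"grip":60},{"tx":0,"ty":0,"tz":0,"rx":0,"ry":0,"rz":0,"grip":60}]'
python3 - <<'E'
from h import *
rel([.462,-.2515,.003],90)
c=shot('scene'); save(c,'s5'); crop(c,'s5c',150,150,450,375,2.6)
E
```

```text
t: 36.43
tool_pos: [0.4578, -0.2521, 0.0826]
ee_rot: [-7.9, 89.9, -8.0]
wrist_force: [0.5, 0.6, -0.0]
grip_width: 0.0654
TCP [ 0.4578 -0.2521  0.0826] yang 89.93 F [ 0.5  0.6 -0. ] w 0.0654 t 36.4333
tool x [ 0.003 -0.    -1.   ]
shift cm [7.97 0.06 0.4 ]
rx -0.0012
```

View pics/s5c.png

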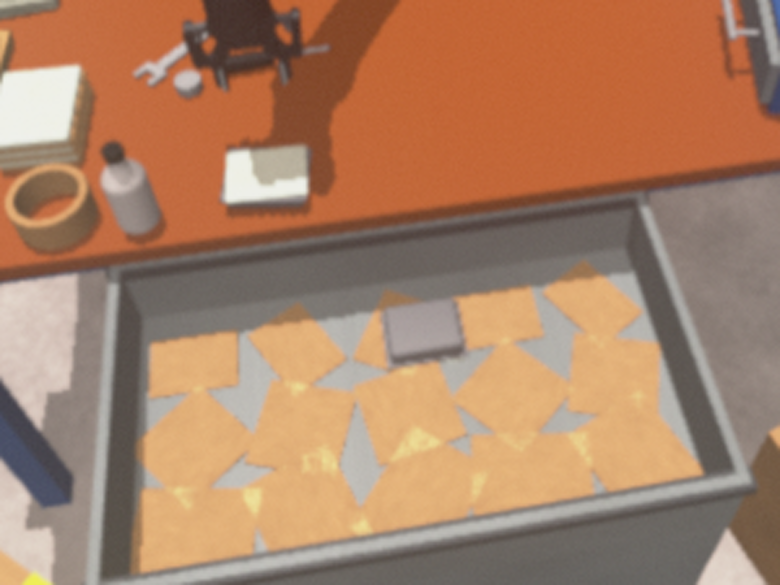

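R2 lies in the trolley, upside down, at crop (423,330). R1 is unmoved at (266,177), with the gripper behind it. Now I push R1.

```bash
python3 -m jog '[{"tx":3,"ty":0.05,"tz":0,"rx":0,"ry":0,"rz":0,"grip":60},{"tx":3,"ty":0,"tz":0,"rx":0,"ry":0,"rz":0,"grip":60},{"tx":1.5,"ty":0,"tz":0,"rx":0,"ry":0,"rz":0,"grip":60},{"tx":0.4,"ty":0,"tz":0,"rx":0,"ry":0,"rz":0,"grip":60},{"tx":0,"ty":0,"tz":0,"rx":0,"ry":0,"rz":0,"grip":60},{"tx":0,"ty":0,"tz":0,"rx":0,"ry":0,"rz":0,"grip":60},{"tx":0,"ty":0,"tz":1,"rx":0,"ry":0,"rz":0,"grip":60},{"tx":0,"ty":0,"tz":1,"rx":0,"ry":0,"rz":0,"grip":60},{"tx":0,"ty":0,"tz":1,"rx":0,"ry":0,"rz":0,"grip":60},{"tx":0,"ty":0,"tz":1,"rx":0,"ry":0,"rz":0,"grip":60},{"tx":0,"ty":0,"tz":1,"rx":0,"ry":0,"rz":0,"grip":60},{"tx":0,"ty":0,"tz":1,"rx":0,"ry":0,"rz":0,"grip":60}]'
python3 -m jog '[{"tx":0,"ty":0,"tz":1,"rx":0,"ry":0,"rz":0,"grip":60},{"tx":0,"ty":0,"tz":1,"rx":0,"ry":0,"rz":0,"grip":60},{"tx":0,"ty":0,"tz":1,"rx":0,"ry":0,"rz":0,"grip":60},{"tx":0,"ty":0,"tz":1,"rx":0,"ry":0,"rz":0,"grip":60},{"tx":0,"ty":0,"tz":1,"rx":0,"ry":0,"rz":0,"grip":60},{"tx":0,"ty":0,"tz":1,"rx":0,"ry":0,"rz":0,"grip":60},{"tx":0,"ty":0,"tz":1,"rx":0,"ry":0,"rz":0,"grip":60},{"tx":0,"ty":0,"tz":1,"rx":0,"ry":0,"rz":0,"grip":60},{"tx":0,"ty":0,"tz":1,"rx":0,"ry":0,"rz":0,"grip":60},{"tx":0,"ty":0,"tz":1,"rx":0,"ry":0,"rz":0,"grip":60},{"tx":0,"ty":0,"tz":1,"rx":0,"ry":0,"rz":0,"grip":60},{"tx":0,"ty":0,"tz":1,"rx":0,"ry":0,"rz":0,"grip":60}]'
python3 -m jog '[{"tx":0,"ty":0,"tz":0.6,"rx":0,"ry":0,"rz":0,"grip":60},{"tx":-4,"ty":0,"tz":0,"rx":0,"ry":0,"rz":0,"grip":60},{"tx":-4,"ty":0,"tz":0,"rx":0,"ry":0,"rz":0,"grip":60},{"tx":-4,"ty":0,"tz":-3,"rx":0,"ry":0,"rz":0,"grip":60},{"tx":-4,"ty":0,"tz":-4,"rx":0,"ry":0,"rz":0,"grip":60},{"tx":0,"ty":0,"tz":-4,"rx":0,"ry":0,"rz":0,"grip":60},{"tx":0,"ty":0,"tz":-4,"rx":0,"ry":0,"rz":0,"grip":60},{"tx":0,"ty":0,"tz":-2,"rx":0,"ry":0,"rz":0,"grip":60},{"tx":0,"ty":0,"tz":0,"rx":0,"ry":0,"rz":0,"grip":60},{"tx":0,"ty":0,"tz":0,"rx":0,"ry":0,"rz":0,"grip":60}]'
python3 - <<'E'
from h import *
rel(None)
c=shot('scene'); save(c,'s6'); crop(c,'s6c',70,100,550,380,1.66)
E
```

```text
t: 37.48
tool_pos: [0.519, -0.2519, 0.0036]
ee_rot: [-21.1, 89.9, -21.1]
wrist_force: [-1.2, -0.1, 1.3]
grip_width: 0.0651
t: 38.48
tool_pos: [0.6393, -0.2515, 0.0038]
ee_rot: [4.3, 89.8, 4.3]
wrist_force: [0.4, -0.6, -0.4]
grip_width: 0.0653
t: 39.32
tool_pos: [0.4886, -0.2522, 0.1464]
ee_rot: [-32.7, 89.9, -32.8]
wrist_force: [-0.2, 0.4, 0.2]
grip_width: 0.0654
TCP [ 0.4886 -0.2522  0.1464] yang 89.89 F [-0.2  0.4  0.2] w 0.0654 t 39.3167
tool x [ 0.002 -0.001 -1.   ]
```

View pics/s6c.png

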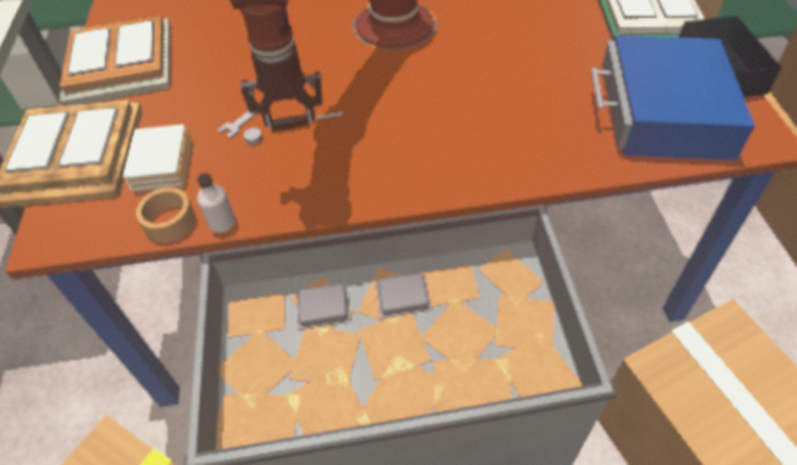

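```bash
python3 - <<'E'
from h import *
c=shot('side'); save(c,'sd6'); a=np.array(c['img'])[:,:,::-1]
z=cv2.resize(a[110:190,170:290],(800,533),interpolation=cv2.INTER_CUBIC)[60:470]
cv2.imwrite('pics/final.png',np.vstack([cv2.resize(a[190:400,150:550],(360,189)),np.zeros((0,360,3),np.uint8)]) if 0 else np.hstack([cv2.resize(a,(480,300)),cv2.resize(a[110:190,180:265],(319,300),interpolation=cv2.INTER_CUBIC)]))
E
```

```text
(no output)
```

View pics/final.png

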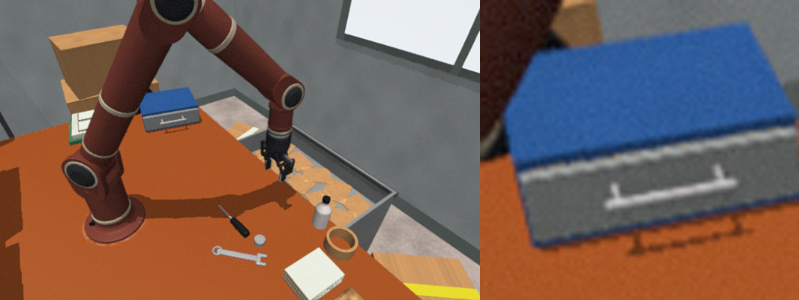

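The side view shows the drawer flush and shut, no clamp or pack left on the table, and the bystanders in place. The gripper is clear of everything, so I hand in.

```bash
python3 -c "from plant import close_job; print(close_job())"
```

```text
the job is handed in; nothing more can be done
None
```

The table is cleared and the job is handed in. I pulled the drawer about 147 mm further out by its handle and laid the three clamp straps side by side in it. I then pushed it 160 mm shut until it met the stop, and pushed both rejected packs off the far edge with open fingers. It took 39 s of the 210 s; the hand-in reported no verdict.

**Last checks:**
- **Drawer:** it looks flush in the side view. I judged it shut from the stop and the pictures, since the joint value cannot be read directly.
- **Clamps:** all three were seen lying flat in the drawer before it was shut. No fourth clamp was visible in any view.
- **Packs:** both are in the trolley, upside down, and none is left on the table. No third pack was visible. The right-hand one had been knocked about 4 cm aside mid-run, so I measured it again before pushing.
- **Bystanders:** in the last pictures they look unmoved; I did not measure their positions.
- **Forces:** wrist force readings stayed below about 16 N.

**What went wrong or disagreed:**
- My first two move commands were refused because the rows lacked some keys; nothing moved.
- One rough wrist-camera reading of a bolt was 9 mm off the two-view value. I dropped it after a third view agreed with the two-view value.

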